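# Fit the red drum in the drum sander and close its hood

## Task

Take the red sanding drum out of the wooden rack and fit it in the green drum sander: lower it gently (do not let it fall in) into the two slanted open slots under the raised hood until both axle ends sit fully home, and let go of it. Then swing the hood all the way shut, leaving the other two drums lying in their rack.

Things in the scene. Friction and masses are not known exactly. Their poses are not given: they have to be found in the camera images.
- drum_red: red sanding drum, 44 mm in diameter, 120 mm long, on a steel axle 14 mm in diameter whose bare ends stand out 26 mm at each side (172 mm overall); 0.3 to 0.55 kg. Origin at its middle on the axis; y = along the axle. Both ends are alike: it may go in either way round, turned anyhow about its axle
- drum_red_a (a point): point on the red drum's axle centre line, 75 mm from its middle towards its -y end: the middle of the bare part that lies in a slot
- drum_red_b (a point): the same point at its +y end
- drum_blue: a second drum of the same size, blue, lying in the rack; origin and axes as for the red one. It stays there.
- drum_yellow: a third drum of the same size, yellow, lying in the rack; origin and axes as for the red one. It stays there.
- rack: fixed wooden rack, 290 (its x) x 164 (its y) x 69 mm high; origin at the centre of its underside. A drum lies along its y with its axle in square notches (18 wide, 16 deep, in 16 mm end boards at y = -74 and +74) at x = -88, 0 or +88, axle centre 60 mm above the table, 44 mm gap between drums, floor board 12 mm high below. Which drum is where varies
- sander: fixed green benchtop drum sander; origin at the centre of its underside, z up, open front towards -x. Saddles' origin 125 mm above this origin. Flat bed 50 mm above the table; clear space 132 mm wide between its cheeks. The raised hood overhangs the saddles: a vertical gripper with the drum would strike it, so come in leaning, from the front, along the slots
- saddles: both brass slotted saddles as one body. Origin: centre line of a fully home axle, midway between them, 125 mm above the table. y = axle line; z points out of the slots, 35 degrees from vertical towards the front. Slots: |y| = 66 to 84 mm (6 mm side play for the drum), 17 wide along x, bottom at z = -7, parallel sides up to z = +16, flared to 35 wide at z = +27
- hood (a joint): angle of the grey hood: 0 = shut, grows as it opens, stop at 0.95 rad, starts at 0.85 to 0.95. The hinge is stiff: the hood stays where it is left and moves with a push of about 2 to 6 N on its handle
- hood_hinge (a point): middle of the hinge line, 110 mm behind (+x of the sander) and 35 mm above the saddles' origin, parallel to the saddles' y. The hood is 126 mm wide and reaches 170 mm from it
- hood_handle (a point): middle of the black bar handle on the hood (12 mm thick, 90 mm long, parallel to the hinge). Shut, it lies 140 mm in front of the hinge line and 55 mm above it, with 25 mm free below it; it swings with the hood about that line. Raised, it is on top, some 310 mm above the table, and moves down and to the front as the hood shuts

How it is judged:
By the outcome, as a careful person would: the job done as asked, in the order asked, and still so for the second after the job is handed in, with the robot touching nothing.
It also fails if it takes over 58 s, if anything falls off the work surface, if the arm or the gripper's body presses on something with over 40 N, if the wrist force passes 120 N, or if a joint passes its speed limit or range.

## Robot

A 6-joint arm with a two-finger parallel gripper is mounted at the origin on the work surface. World frame = base frame: x ahead of the robot, y to its left, z up, the work surface at z = 0. Lengths are in m, angles in rad, forces in N, time in s.
With the tool pointing down it reaches from about 0.225 to 0.875 m from the base axis. Payload 3.4 kg.
Tool frame: the origin (TCP) lies on the centre line of the jaws, within the pads' length; the fingertips stand arm.tip_extent ahead of it and the grasp point (between the pads) is the TCP (arm.tip_extent is the distance from the TCP to the fingertips, in m); y points along the fingers, x is the direction in which the jaws open and shut, and the axes are right-handed (so a half turn about y gives the same grasp; the last joint's range is limited). The gripper opens to 85 mm and grips with 20 to 120 N. Pads are 22 mm wide; open, the fingers measure 114 mm over their backs; the gripper's body (76 mm by 85 mm) begins 54 mm behind the grasp point. The pads swing forward as they close: fully open they stand 13 mm farther back than shut.
Start: joints at [-1.316, 0.276, 1.505, -0, 1.361, -0.121], TCP at [0.211, -0.535, 0.25] pointing down, gripper open.
Joint ranges: [-2.89, 2.89], [-0.75, 2.08], [0.22, 2.7], [-1.18, 4.32], [0.11, 2.71], [-2.7, 2.7]. Speed limits (rad/s): [2.57, 2.57, 3.14, 3.14, 3.14, 3.14].

## Interface

Orientations are given as a 3x3 rotation matrix whose columns are the frame's x, y, z axes.
In Python, from cell import arm gives the robot as it stands.
- The arm moves only by the tool drive_tool, never from a script. Its arguments are lists of equal length, an entry for each row: "travel": the shift along the world's x, y, z in cm, a list of three; "dr": the turn, a rotation vector about the world's x, y, z in degrees, a list of three; "jaw": the finger opening in cm, from 0 to 8.54. A call has 1 to 10 rows; each row is the pose to reach, as a shift and turn from the pose commanded when the call began; what a row does not reach only later rows make up. A row lasts 1/10 s, in which the tool goes at most 50 mm and 8.59 degrees, less where a joint would pass 70% of its speed; a pose out of reach is approached as far as the arm can. A call with a gripper value outside its range is refused whole. The fingers move at their own pace and stop on an object; "force" is the grip in N (left out, the last holds). Time passes only in rows, so rows that repeat a pose let the fingers close. It gives the time, the measured TCP pose, the force and the opening at its end, in the units of the state.
- arm.read_state(): the state, without advancing time (a new reading comes with each control period).
- arm.grab_frame(name): name is "side" or "top"; returns a dict with "img" (384x512x3 uint8, red, green, blue), "fx", "fy", "cx", "cy" (pixels), "R" (3x3) and "t" (3): a world point X has camera coordinates R X + t. Camera axes: x right, y down, z forward; pixel columns grow to the right and rows downward; lengths in m; the calibration is good to about 2 mm. A picture is of the moment at which its call begins. There is no depth.
- arm.job_done(): hands the job in, once; it reports no verdict.
The state is a dict: "clock": time; "q": joint angles; "qvel": joint speeds; "joint_torque": joint torques, N m; "tool_pos": TCP position; "tcp_rot": TCP orientation; "force": force on the tool from outside, world axes, zero at the start; "wrist_torque": the same for the moment, N m; "finger_gap": opening from 0.0 (shut) to 1.0 (fully open).
Only numpy, scipy, OpenCV 4.12 (cv2) and the standard library are available. Lean on these libraries where they do the work, as an engineer would, in place of code of your own. Each camera call takes 0.05 s, during which the arm holds its last target.

## Working session

There is one attempt and no reset: what is moved stays moved. The work goes in short steps, Python scripts to look and compute and a tool call to move; the robot and the scene stay as the last step left them, time stands still between calls to the robot, and variables do not carry over. Pictures are saved under pics/ and viewed, and the job is handed in when it is done.

Besides the shell and the picture viewer there is one more tool, called after "Request:" by a JSON object that holds its "fn" and its "kwargs". drive_tool: Moves the arm, as the interface text tells. Its arguments: {"type":"object","properties":{"travel":{"type":"array","items":{"type":"array","items":{"type":"number"}}},"dr":{"type":"array","items":{"type":"array","items":{"type":"number"}}},"jaw":{"type":"array","items":{"type":"number"}},"force":{"type":"number"}},"required":["travel","dr","jaw"]}

```bash
ls -R . | head -30; mkdir -p pics; python3 - <<'E'
from cell import arm
import cv2
print({k:v for k,v in arm.read_state().items()}, arm.tip_extent)
for n in ("side","top"):
    f=arm.grab_frame(n); cv2.imwrite(f"pics/{n}0.png",f["img"][:,:,::-1]); print(n,f["fx"],f["fy"],f["cx"],f["cy"],f["R"],f["t"])
E
```

```text
.:
pics

./pics:
{'clock': 0.0, 'q': array([-1.31600061e+00,  2.76590194e-01,  1.50615787e+00, -1.79582205e-05,
        1.36069372e+00, -1.21009719e-01]), 'qvel': array([-1.19121738e-03,  1.71944717e-04, -2.43898129e-03, -2.18554141e-04,
       -1.64937478e-04,  6.87232213e-05]), 'joint_torque': array([-1.19083281e-03, -4.16774690e+01, -2.45804554e+01, -4.86177178e-04,
        1.10527565e-02, -3.27145180e-06]), 'tool_pos': array([ 0.21089338, -0.53438575,  0.24943256]), 'tcp_rot': array([[ 3.67024929e-01, -4.83063743e-04,  9.30210981e-01],
       [-9.30209291e-01,  1.78499777e-03,  3.67025189e-01],
       [-1.83772108e-03, -9.99998290e-01,  2.05788296e-04]]), 'force': array([ 0.11558492, -0.13748687, -0.21151991]), 'wrist_torque': array([-0.02313316, -0.01976146,  0.02769775]), 'finger_gap': 1.0020154506423784} 0.019
side 362.68275513462163 362.68275513462163 251.64335407478345 191.2185227849059 [[-0.70337547 -0.71071603  0.01206988]
 [-0.36084745  0.34238795 -0.86750194]
 [ 0.61241495 -0.61453496 -0.49728735]] [0.33319657 0.34941275 0.67711434]
top 367.32265149020947 367.32265149020947 249.4441906061133 194.31095141395267 [[-6.77043129e-04 -9.99838419e-01  1.79632469e-02]
 [-9.98270147e-01 -3.80295439e-04 -5.87925967e-02]
 [ 5.87899283e-02 -1.79719783e-02 -9.98108587e-01]] [-0.08033152  0.54415186  1.08216329]
```

View pics/side0.png

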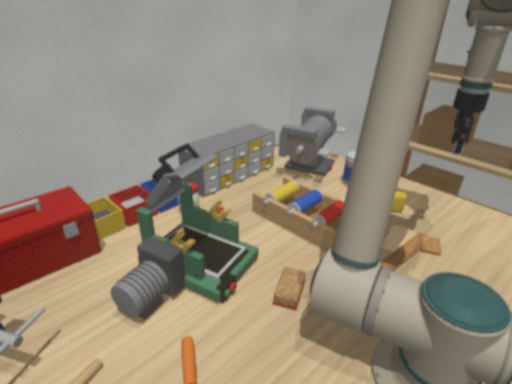

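View pics/top0.png

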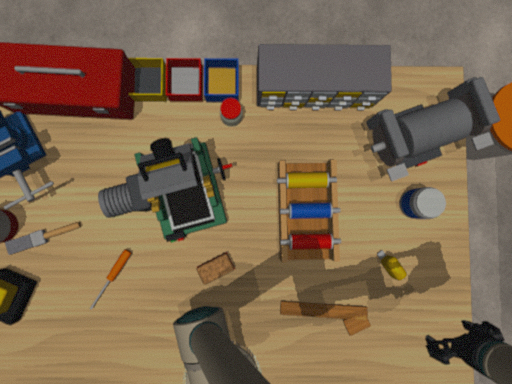

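The top view shows the rack with yellow, blue and red drums at (307,180), (312,211) and (312,241). The sander is at about (185,195), with its front facing down and its hood handle near (165,155). I'll zoom in on both.

```bash
python3 - <<'E'
import cv2
t=cv2.imread("pics/top0.png"); s=cv2.imread("pics/side0.png")
cv2.imwrite("pics/top0z.png",cv2.resize(t[125:250,90:250],None,fx=5,fy=4.7,interpolation=cv2.INTER_CUBIC)[:600])
cv2.imwrite("pics/side0z.png",cv2.resize(s[140:310,100:270],None,fx=3.5,fy=3.5,interpolation=cv2.INTER_CUBIC))
cv2.imwrite("pics/top0r.png",cv2.resize(t[150:270,265:355],None,fx=5,fy=5,interpolation=cv2.INTER_CUBIC))
E
```

```text
(no output)
```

View pics/top0z.png

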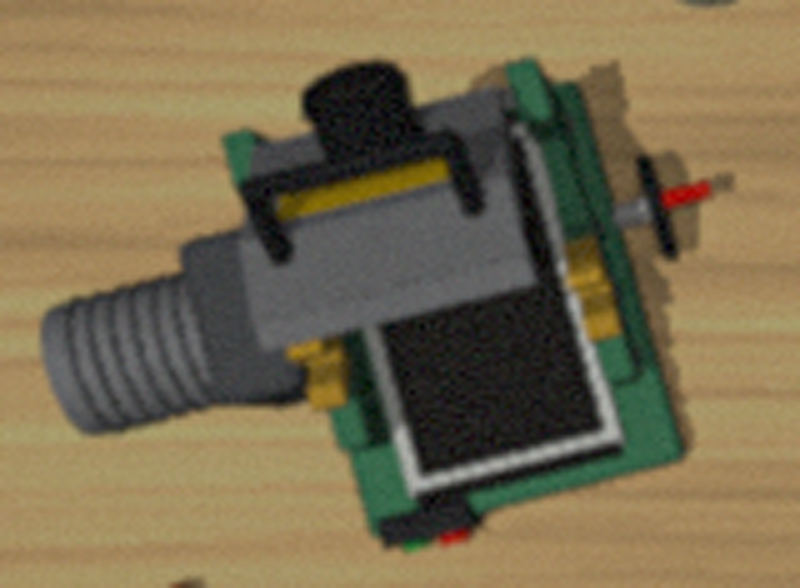

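View pics/side0z.png

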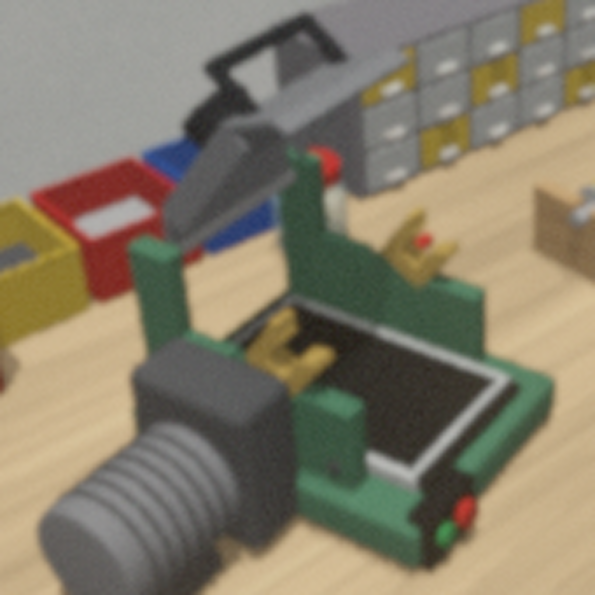

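View pics/top0r.png

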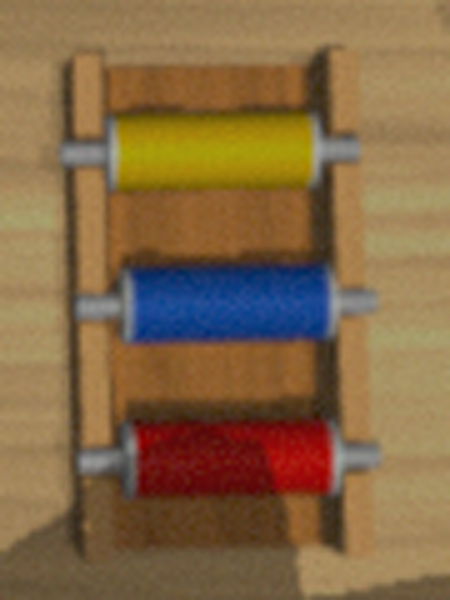

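```bash
cat > h.py <<'E'
from cell import arm
import cv2, numpy as np
def ray(f,u,v):
    R,t=np.array(f["R"]),np.array(f["t"]); c=-R.T@t
    d=R.T@np.array([(u-f["cx"])/f["fx"],(v-f["cy"])/f["fy"],1.]); return c,d/np.linalg.norm(d)
def plane(f,u,v,z):
    c,d=ray(f,u,v); return c+d*(z-c[2])/d[2]
def tri(f1,p1,f2,p2):
    c1,d1=ray(f1,*p1);c2,d2=ray(f2,*p2)
    A=np.stack([d1,-d2],1); s=np.linalg.lstsq(A,c2-c1,rcond=None)[0]
    a,b=c1+d1*s[0],c2+d2*s[1]; return (a+b)/2,np.linalg.norm(a-b)*1000
def proj(f,X):
    p=np.array(f["R"])@X+np.array(f["t"]); return np.array([f["fx"]*p[0]/p[2]+f["cx"],f["fy"]*p[1]/p[2]+f["cy"]])
def blobs(img,lo,hi,amin=20):
    hsv=cv2.cvtColor(img,cv2.COLOR_RGB2HSV); m=cv2.inRange(hsv,np.array(lo),np.array(hi))
    n,l,st,ce=cv2.connectedComponentsWithStats(m)
    return m,l,[(i,st[i].tolist(),ce[i].round(1).tolist()) for i in range(1,n) if st[i][4]>=amin]
E
python3 - <<'E'
from h import *
import pickle
F={n:arm.grab_frame(n) for n in("side","top")}
pickle.dump(F,open("f0.pkl","wb"))
for n,f in F.items():
    for nm,lo,hi in(("red",(0,140,60),(6,255,255)),("blue",(105,120,60),(125,255,255)),("yel",(22,150,60),(32,255,255)),("brass",(14,130,70),(24,255,255)),("green",(65,80,30),(85,255,255))):
        m,l,b=blobs(f["img"],lo,hi); print(n,nm,b)
E
```

```text
side red [(2, [191, 183, 6, 9, 39], [193.8, 186.8]), (3, [0, 187, 100, 107, 6602], [43.9, 238.1]), (4, [110, 186, 38, 39, 562], [129.6, 202.4]), (7, [319, 201, 25, 24, 310], [332.3, 211.4]), (16, [229, 282, 7, 9, 45], [232.1, 285.5])]
side blue [(1, [345, 168, 5, 11, 35], [347.2, 173.0]), (2, [142, 180, 14, 11, 84], [149.3, 184.7]), (3, [296, 191, 26, 20, 279], [308.6, 199.8]), (4, [160, 199, 18, 12, 80], [169.4, 204.6])]
side yel [(1, [250, 141, 10, 10, 44], [254.4, 144.4]), (2, [236, 157, 11, 11, 49], [240.1, 161.6]), (3, [262, 158, 10, 10, 37], [266.5, 161.6]), (6, [221, 175, 12, 11, 63], [226.4, 179.2]), (7, [273, 182, 25, 19, 271], [285.5, 190.7]), (8, [392, 192, 14, 19, 188], [398.8, 201.3]), (9, [89, 198, 36, 41, 745], [107.8, 217.6])]
side brass [(1, [250, 139, 11, 13, 73], [254.7, 143.9]), (2, [235, 156, 12, 13, 77], [240.6, 161.4]), (3, [262, 157, 10, 12, 62], [266.2, 162.2]), (10, [221, 174, 13, 13, 88], [226.3, 179.4]), (12, [272, 181, 26, 22, 286], [285.6, 192.0]), (13, [392, 191, 15, 21, 214], [398.9, 201.3]), (14, [88, 198, 38, 42, 886], [107.6, 217.4]), (15, [211, 201
[... 2326 characters left out ...]
331, 183, 7, 24, 141], [333.9, 194.2]), (88, [147, 197, 12, 16, 118], [153.9, 204.0]), (91, [279, 214, 50, 25, 742], [301.6, 225.7]), (92, [332, 214, 7, 24, 127], [334.9, 225.6]), (93, [44, 222, 36, 16, 193], [61.5, 229.8]), (100, [280, 245, 51, 18, 465], [304.3, 254.0]), (101, [333, 244, 7, 17, 97], [336.0, 252.8]), (102, [106, 249, 23, 33, 161], [117.0, 265.1]), (106, [197, 254, 36, 31, 602], [214.6, 268.7]), (108, [381, 255, 26, 26, 248], [394.2, 268.3]), (136, [0, 287, 8, 21, 57], [3.2, 295.7]), (160, [280, 301, 91, 35, 1319], [332.7, 314.1])]
top green [(1, [183, 138, 43, 97, 831], [207.9, 188.6]), (2, [135, 153, 6, 12, 39], [137.8, 157.5]), (6, [157, 206, 17, 32, 227], [164.2, 222.1])]
```

```bash
python3 - <<'E'
import cv2
t=cv2.imread("pics/top0.png"); s=cv2.imread("pics/side0.png")
def lab(im,x0,y0,w,h,k,name):
    z=cv2.resize(im[y0:y0+h,x0:x0+w],None,fx=k,fy=k,interpolation=cv2.INTER_CUBIC)
    for i in range(0,w,5): 
        cv2.line(z,(int((i+.5)*k),0),(int((i+.5)*k),6 if i%10 else 12),(255,255,255),1)
        if i%10==0: cv2.putText(z,str(x0+i),(int(i*k),24),0,.4,(255,255,255),1)
    for i in range(0,h,5):
        cv2.line(z,(0,int((i+.5)*k)),(6 if i%10 else 12,int((i+.5)*k)),(255,255,255),1)
        if i%10==0: cv2.putText(z,str(y0+i),(14,int((i+.5)*k)+4),0,.4,(255,255,255),1)
    cv2.imwrite(name,z)
lab(s,145,190,95,60,8,"pics/sz.png")
lab(t,140,165,85,60,8,"pics/tz.png")
E
```

```text
(no output)
```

View pics/sz.png

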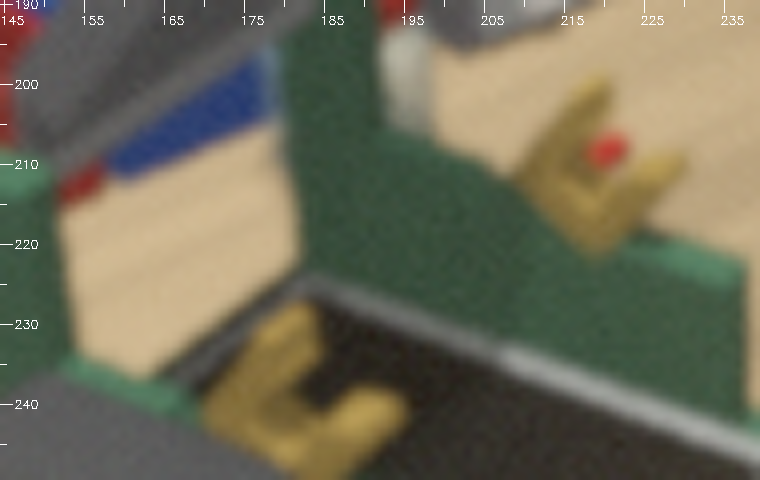

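View pics/tz.png

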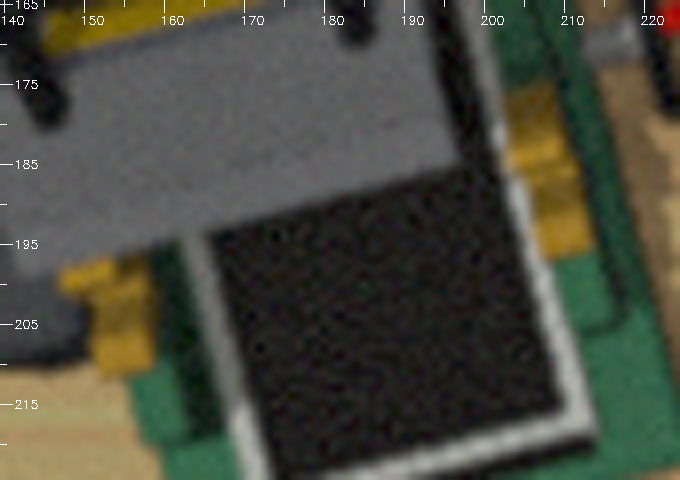

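```bash
python3 - <<'E'
from h import *
import pickle
F=pickle.load(open("f0.pkl","rb")); T,S=F["top"],F["side"]
print("cams",ray(T,0,0)[0],ray(S,0,0)[0])
for n,p,ps in(("red",(311.9,241.1),(332.3,211.4)),("blue",(310.8,210.2),(308.6,199.8)),("yel",(307.4,179.8),(285.5,190.7))):
    print(n,plane(T,*p,.065).round(4),tri(T,p,S,ps))
# drum axis direction via minAreaRect
for nm,lo,hi,c in(("red",(0,140,60),(6,255,255),64),):
    m,l,b=blobs(T["img"],lo,hi); pts=np.argwhere(l==c)[:,::-1].astype(np.float32); r=cv2.minAreaRect(pts); print(r)
for n,p in (("r axleL",(281,242.3)),("r axleR",(340.5,241.6)),("b L",(280.5,211.4)),("b R",(340,210.3)),("y L",(277.5,180.7)),("y R",(336.5,179.8))):
    print(n,plane(T,*p,.062).round(4))
L=plane(T,155,210.3,.135);R=plane(T,209.8,196,.135); print("front prong",L,R,np.linalg.norm(L-R),(L+R)/2,np.degrees(np.arctan2(-(L-R)[0],(L-R)[1])))
for p in((212.7,219),(169.5,228.5),(200,172)): print("bed",plane(T,*p,.05).round(4))
L,eL=tri(T,(155,210.3),S,(192,242.5));R,eR=tri(T,(209.8,196),S,(229,211.5)); print(L,eL,R,eR)
E
```

```text
cams [ 0.47953587 -0.06066299  1.11355159] [-0.05422795  0.53328386  0.63581499]
red [ 0.4079 -0.2573  0.065 ] (array([ 0.4062165 , -0.25871813,  0.06406067]), np.float64(4.023961935740901))
blue [ 0.4958 -0.2551  0.065 ] (array([ 0.49308367, -0.25709688,  0.0660443 ]), np.float64(6.953131520355175))
yel [ 0.5831 -0.2462  0.065 ] (array([ 0.57975489, -0.24901095,  0.06536149]), np.float64(8.819757252257524))
((311.0, 240.5), (15.0, 38.0), 90.0)
r axleL [ 0.4045 -0.1695  0.062 ]
r axleR [ 0.4061 -0.3399  0.062 ]
b L [ 0.4925 -0.1685  0.062 ]
b R [ 0.4955 -0.3398  0.062 ]
y L [ 0.5808 -0.1604  0.062 ]
y R [ 0.5835 -0.331   0.062 ]
front prong [0.49463406 0.17206374 0.135     ] [0.53262762 0.02731634 0.135     ] 0.14965065834801894 [0.51363084 0.09969004 0.135     ] 14.707332343323724
bed [0.4708 0.0262 0.05  ]
bed [0.4437 0.15   0.05  ]
bed [0.607  0.0638 0.05  ]
[0.49373891 0.17132352 0.13356298] 2.7874168005241025 [0.53203803 0.02679322 0.13282586] 2.006499587772405
```

```bash
cat >> h.py <<'E'
PSI=np.radians(14.6); O=np.array([.5445,.1085,.125])
XS=np.array([np.cos(PSI),np.sin(PSI),0]); YS=np.array([-np.sin(PSI),np.cos(PSI),0]); ZS=np.array([0,0,1.])
def sad(x,y,z,o=None):
    c,s=np.cos(np.radians(35)),np.sin(np.radians(35)); o=O if o is None else o
    return o+XS*(c*x-s*z)+YS*y+ZS*(s*x+c*z)
def hood(a,b,th): # a in front of hinge, b above (shut frame)
    r=np.hypot(a,b);g=np.arctan2(b,a)+th
    return O+XS*(.110-r*np.cos(g))+ZS*(.035+r*np.sin(g))
def lab(im,x0,y0,w,h,k,name,pts=()):
    z=cv2.resize(im[y0:y0+h,x0:x0+w,::-1],None,fx=k,fy=k,interpolation=cv2.INTER_CUBIC)
    for i in range(0,w,10): cv2.putText(z,str(x0+i),(int(i*k),12),0,.4,(255,255,255),1); cv2.line(z,(int((i+.5)*k),14),(int((i+.5)*k),20),(255,255,255),1)
    for i in range(0,h,10): cv2.putText(z,str(y0+i),(0,int((i+.5)*k)+4),0,.4,(255,255,255),1)
    for p in pts: cv2.circle(z,(int((p[0]-x0+.5)*k),int((p[1]-y0+.5)*k)),2,(255,0,255),-1)
    cv2.imwrite(name,z)
E
python3 - <<'E'
from h import *
import pickle
F=pickle.load(open("f0.pkl","rb")); T,S=F["top"],F["side"]
P=[sad(x,y,.027) for x in(-.0175,.0175) for y in(-.084,-.066,.066,.084)]+[sad(0,y,-.007) for y in (-.084,-.066,.066,.084)]+[hood(.140,.055,.90)+YS*y for y in(-.045,0,.045)]
lab(T["img"],130,140,95,85,7,"pics/tz2.png",[proj(T,p) for p in P])
lab(S["img"],135,140,110,110,5.4,"pics/sz2.png",[proj(S,p) for p in P])
E
```

```text
(no output)
```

View pics/tz2.png

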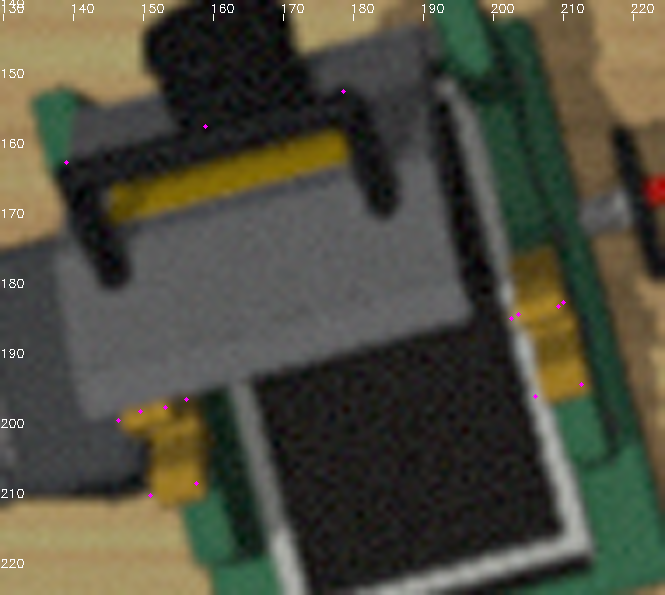

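View pics/sz2.png

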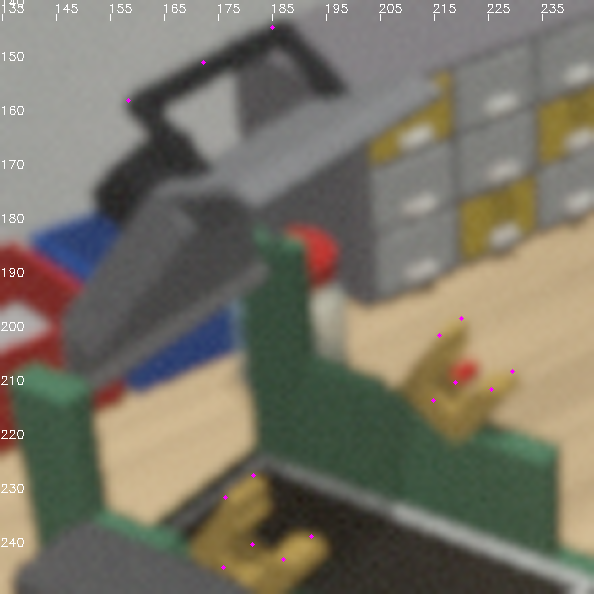

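Request:
{"fn": "drive_tool", "kwargs": {"travel": [[3, 4, 0], [6, 8, 0], [9, 12, 0], [12, 16, 0], [15, 20, -1], [18, 24, -3], [19.4, 27.8, -5], [19.4, 27.8, -7], [19.4, 27.8, -9], [19.4, 27.8, -9]], "dr": [[0, 0, 8], [0, 0, 16], [0, 0, 24], [0, 0, 32], [0, 0, 40], [0, 0, 48], [0, 0, 56], [0, 0, 64], [0, 0, 69.2], [0, 0, 69.2]], "jaw": [6.5, 6.5, 6.5, 6.5, 6.5, 6.5, 6.5, 6.5, 6.5, 6.5], "force": 50}}

```text
clock: 1.2
tool_pos: [0.4036, -0.255, 0.158]
tcp_rot: [[1.0, -0.005, -0.014], [0.014, 0.004, 1.0], [-0.004, -1.0, 0.004]]
force: [-0.6, 0.2, 0.7]
finger_gap: 0.762
```

The overlay of the computed saddle corners and handle line (hood at about 0.9 rad) matches the brass prongs and the black bar to within 1–2 px in both views. Next I descend on the red drum.

Request:
{"fn": "drive_tool", "kwargs": {"travel": [[0.1, -0.1, -3], [0.2, -0.1, -6], [0.2, -0.1, -8.5], [0.2, -0.1, -9.8], [0.2, -0.1, -9.8]], "dr": [[0, 0, 0], [0, 0, 0], [0, 0, 0], [0, 0, 0], [0, 0, 0]], "jaw": [6.5, 6.5, 6.5, 6.5, 6.5]}}

```text
clock: 1.7
tool_pos: [0.4063, -0.2578, 0.0614]
tcp_rot: [[1.0, -0.002, -0.01], [0.01, 0.002, 1.0], [-0.002, -1.0, 0.002]]
force: [-0.1, -0.7, 1.1]
finger_gap: 0.762
```

```bash
python3 - <<'E'
from h import *
f=arm.grab_frame("top"); g=arm.grab_frame("side")
lab(f["img"],260,160,100,100,5.8,"pics/g1.png"); lab(g["img"],240,150,130,100,6,"pics/g2.png"); print(arm.read_state()["tool_pos"],arm.read_state()["force"])
E
```

```text
[ 0.40755004 -0.25872866  0.06312659] [-0.22830039  0.08029317  0.33919366]
```

View pics/g1.png

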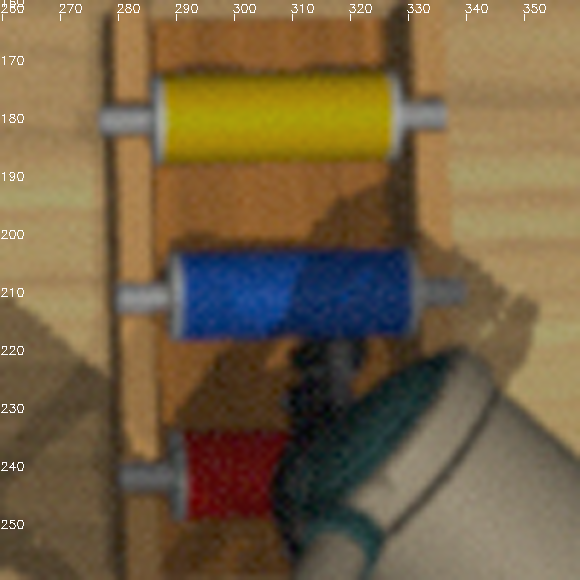

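View pics/g2.png

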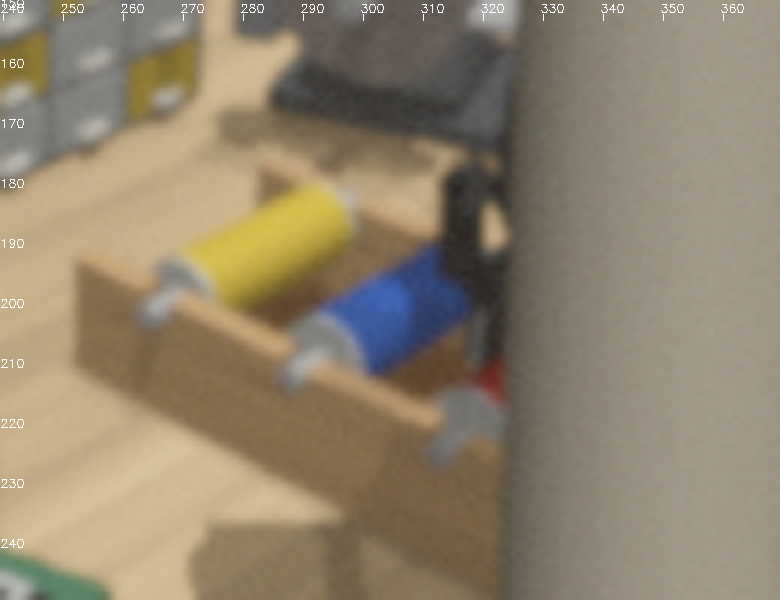

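The drum sits between the fingers, and the far finger clears the blue drum (about column 312, row 222). Readings look noisy, so I close and re-check.

Request:
{"fn": "drive_tool", "kwargs": {"travel": [[0, 0, 0], [0, 0, 0], [0, 0, 0], [0, 0, 0], [0, 0, 0], [0, 0, 0]], "dr": [[0, 0, 0], [0, 0, 0], [0, 0, 0], [0, 0, 0], [0, 0, 0], [0, 0, 0]], "jaw": [4, 4, 4, 4, 4, 4]}}

```text
clock: 2.4
tool_pos: [0.4079, -0.2588, 0.0638]
tcp_rot: [[1.0, 0.002, -0.013], [0.013, -0.002, 1.0], [0.002, -1.0, -0.002]]
force: [-0.8, -0.9, 6.2]
finger_gap: 0.499
```

```bash
python3 - <<'E'
from h import *
for i in range(3):
    s=arm.read_state(); print(s["clock"],s["tool_pos"],s["force"],s["finger_gap"],s["tcp_rot"].round(3).tolist())
E
```

```text
2.4 [ 0.40786126 -0.25875333  0.06384343] [-0.75905403 -0.91388339  6.15777583] 0.49877475346764116 [[1.0, 0.002, -0.013], [0.013, -0.002, 1.0], [0.002, -1.0, -0.002]]
2.4 [ 0.40786126 -0.25875333  0.06384343] [-0.75905403 -0.91388339  6.15777583] 0.49877475346764116 [[1.0, 0.002, -0.013], [0.013, -0.002, 1.0], [0.002, -1.0, -0.002]]
2.4 [ 0.40786126 -0.25875333  0.06384343] [-0.75905403 -0.91388339  6.15777583] 0.49877475346764116 [[1.0, 0.002, -0.013], [0.013, -0.002, 1.0], [0.002, -1.0, -0.002]]
```

```bash
python3 - <<'E'
from h import *
from scipy.spatial.transform import Rotation as Ro
for lean in(35,38):
    l=np.radians(lean)
    Rt=np.stack([XS*np.cos(l)+ZS*np.sin(l),XS*np.sin(l)-ZS*np.cos(l),YS],1)
    a=np.radians(.7); R0=np.stack([[np.cos(a),np.sin(a),0],[0,0,-1],[-np.sin(a),np.cos(a),0]],1)
    print(np.degrees(Ro.from_matrix(Rt@R0.T).as_rotvec()))
print(sad(0,0,.16),sad(0,0,.06),sad(0,0,0))
E
```

```text
[  4.67040298 -34.77154948  13.46421402]
[  5.07066617 -37.75154322  13.38573189]
[0.45569117 0.08536703 0.25606433] [0.51119669 0.09982514 0.17414912] [0.5445 0.1085 0.125 ]
```

Request:
{"fn": "drive_tool", "kwargs": {"travel": [[0, 0, 0.3], [0, 0, 1], [0, 0, 2], [0, 0, 4], [0, 0, 7], [0, 0, 11], [0, 0, 15], [0, 0, 18], [0, 0, 20], [0, 0, 20]], "dr": [[0, 0, 0], [0, 0, 0], [0, 0, 0], [0, 0, 0], [0, 0, 0], [0, 0, 0], [0, 0, 0], [0, 0, 0], [0, 0, 0], [0, 0, 0]], "jaw": [3.5, 3.5, 3.5, 3.5, 3.5, 3.5, 3.5, 3.5, 3.5, 3.5]}}

```text
clock: 3.4
tool_pos: [0.4082, -0.2589, 0.2658]
tcp_rot: [[1.0, 0.006, -0.013], [0.013, -0.005, 1.0], [0.006, -1.0, -0.005]]
force: [0.7, 0.5, -4.4]
finger_gap: 0.496
```

Request:
{"fn": "drive_tool", "kwargs": {"travel": [[0, 3, 1], [0, 7, 2], [0, 11, 2.7], [0, 15, 2.7], [0, 19, 2.7], [0.5, 23, 2.7], [1, 27, 2.7], [1.8, 31, 2.7], [2.6, 33.8, 2.7], [2.6, 33.8, 2.7]], "dr": [[0.5, -3.5, 1.3], [1, -7, 2.7], [1.6, -12, 4.6], [2.2, -17, 6.6], [2.9, -22, 8.5], [3.5, -26, 10], [4, -30, 11.6], [4.5, -33, 12.8], [4.7, -34.8, 13.5], [4.7, -34.8, 13.5]], "jaw": [3.5, 3.5, 3.5, 3.5, 3.5, 3.5, 3.5, 3.5, 3.5, 3.5]}}

```text
clock: 4.4
tool_pos: [0.4294, 0.084, 0.286]
tcp_rot: [[0.794, 0.549, -0.26], [0.212, 0.151, 0.965], [0.569, -0.822, 0.003]]
force: [-1.1, 0.3, -5.0]
finger_gap: 0.496
```

```bash
cat > look.py <<'E'
import sys
from h import *
import pickle
n=sys.argv[1]
T=arm.grab_frame("top");S=arm.grab_frame("side"); pickle.dump((T,S),open(n+".pkl","wb"))
P=[sad(x,y,.027) for x in(-.0175,.0175) for y in(-.084,-.066,.066,.084)]
lab(T["img"],120,130,130,120,5,f"pics/{n}t.png",[proj(T,p) for p in P])
lab(S["img"],130,120,140,140,4.2,f"pics/{n}s.png",[proj(S,p) for p in P])
s=arm.read_state(); print(s["clock"],s["tool_pos"].round(4),s["force"].round(1),s["finger_gap"],s["q"].round(2),"\n",s["tcp_rot"].round(3))
E
python3 look.py a1
```

```text
4.5 [0.4312 0.081  0.2872] [-0.4  0.1 -3.5] 0.4975206240813553 [-0.16 -0.25  2.1   0.35  0.75 -0.62] 
 [[ 0.794  0.551 -0.256]
 [ 0.21   0.147  0.967]
 [ 0.57  -0.821  0.001]]
```

View pics/a1t.png

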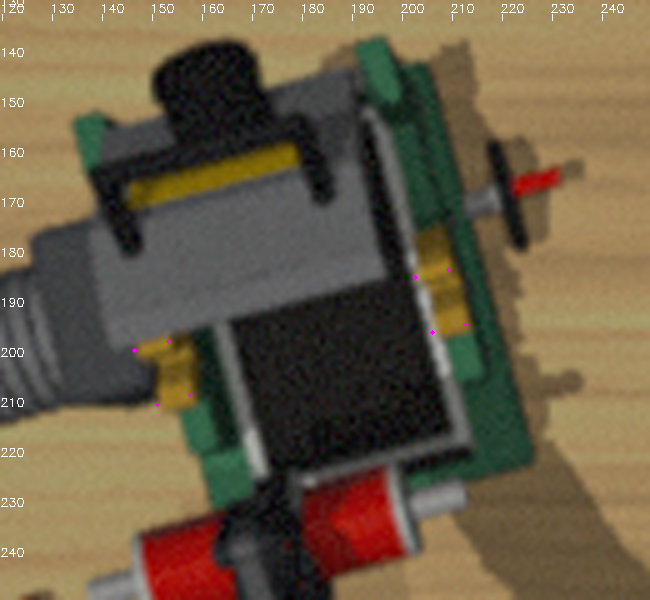

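View pics/a1s.png

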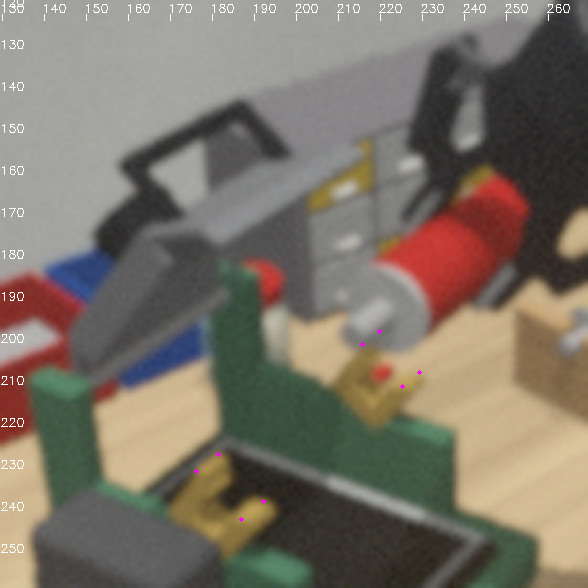

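```bash
python3 - <<'E'
from h import *
import pickle
T,S=pickle.load(open("a1.pkl","rb"))
lab(T["img"],125,215,100,60,8,"pics/a1t2.png");lab(S["img"],200,150,70,60,10,"pics/a1s2.png")
E
```

```text
(no output)
```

View pics/a1t2.png

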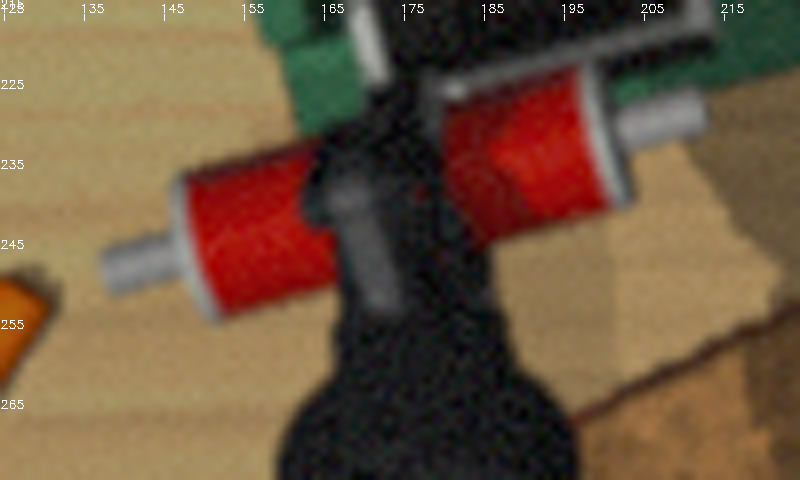

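View pics/a1s2.png

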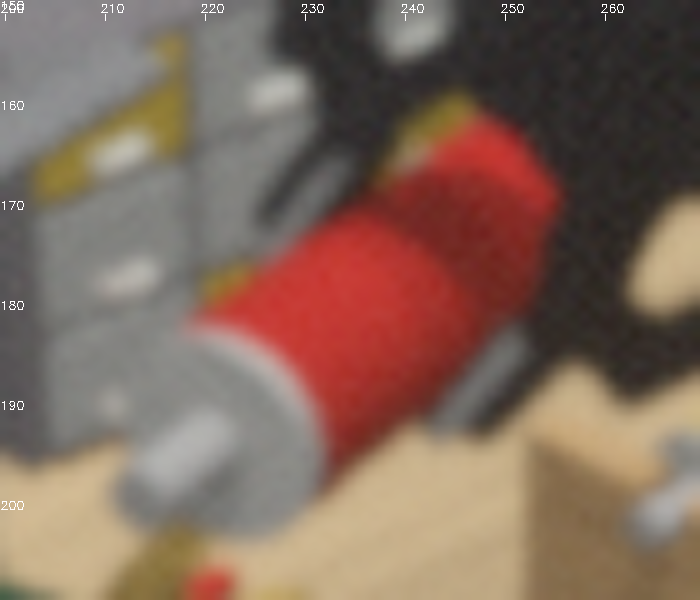

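```bash
sed -i 's/O=np.array(.*/O=np.array([.5450,.1065,.125])/' h.py; python3 - <<'E'
from h import *
import pickle
T,S=pickle.load(open("a1.pkl","rb"))
L=plane(T,137.2,248.4,.284);R=plane(T,212.7,228.3,.284);print(L,R,np.linalg.norm(L-R),(L+R)/2,np.degrees(np.arctan2(-(L-R)[0],(L-R)[1])))
print(tri(T,(137.2,248.4),S,(215.5,196.5)))
M=(L+R)/2; print("sad coords rel", (M-O)@XS,(M-O)@YS, M[2]-O[2], "target at d=.2",sad(0,0,.2))
print("slot x:",(M-O)@(XS*np.cos(.6109)+ZS*np.sin(.6109)),"z:",(M-O)@(-XS*np.sin(.6109)+ZS*np.cos(.6109)))
E
```

```text
[0.40741862 0.17494282 0.284     ] [0.45188199 0.00700608 0.284     ] 0.17372316643359242 [0.4296503  0.09097445 0.284     ] 14.829516121564332
(array([0.40601179, 0.17088995, 0.29040919]), np.float64(5.880272535273595))
sad coords rel -0.11553847284900447 0.014051909222268805 0.15900000000000003 target at d=.2 [0.43398896 0.07758379 0.28883041]
slot x: -0.003438091619733546 z: 0.1965154401931168
```

Request:
{"fn": "drive_tool", "kwargs": {"travel": [[0.5, -0.3, -0.5], [1.1, -0.6, -1.5], [2, -0.4, -2.7], [2.9, -0.1, -4], [3.8, 0.1, -5.3], [4.7, 0.4, -6.6], [5.6, 0.6, -8], [6.5, 0.9, -9.3], [7.4, 1.1, -10.6], [7.4, 1.1, -10.6]], "dr": [[0, 0, 0], [0, 0, 0], [0, 0, 0], [0, 0, 0], [0, 0, 0], [0, 0, 0], [0, 0, 0], [0, 0, 0], [0, 0, 0], [0, 0, 0]], "jaw": [3.5, 3.5, 3.5, 3.5, 3.5, 3.5, 3.5, 3.5, 3.5, 3.5]}}

```text
clock: 5.5
tool_pos: [0.5072, 0.0895, 0.1803]
tcp_rot: [[0.796, 0.552, -0.25], [0.205, 0.144, 0.968], [0.57, -0.822, 0.001]]
force: [0.4, 0.7, -4.4]
finger_gap: 0.495
```

```bash
python3 look.py a2
```

```text
5.6 [0.5071 0.0899 0.1823] [ 0.1 -0.1 -4. ] 0.49832910866491964 [-0.09  0.02  2.2   0.53  0.4  -0.78] 
 [[ 0.794  0.554 -0.251]
 [ 0.206  0.144  0.968]
 [ 0.572 -0.82   0.001]]
```

View pics/a2t.png

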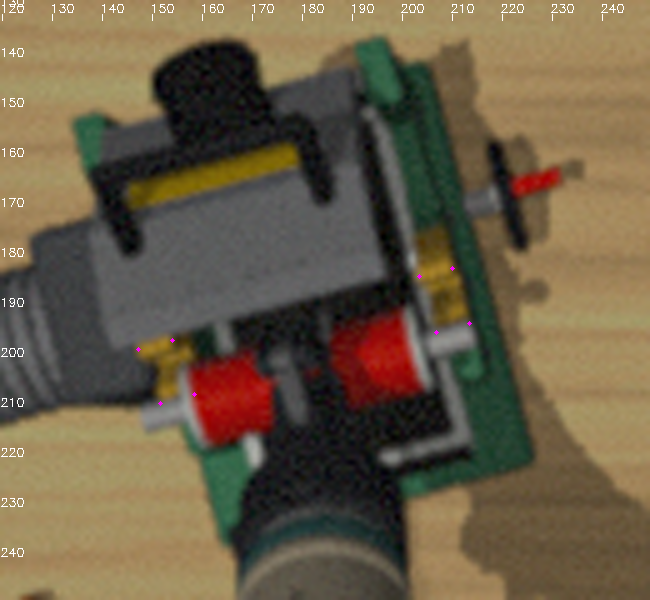

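View pics/a2s.png

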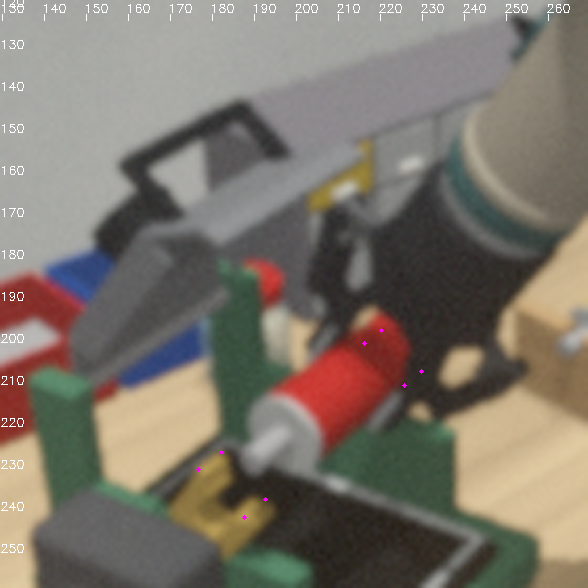

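```bash
python3 - <<'E'
from h import *
import pickle
T,S=pickle.load(open("a2.pkl","rb"))
lab(T["img"],135,165,90,60,8,"pics/a2t2.png");lab(S["img"],165,190,70,60,10,"pics/a2s2.png")
E
```

```text
(no output)
```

View pics/a2t2.png

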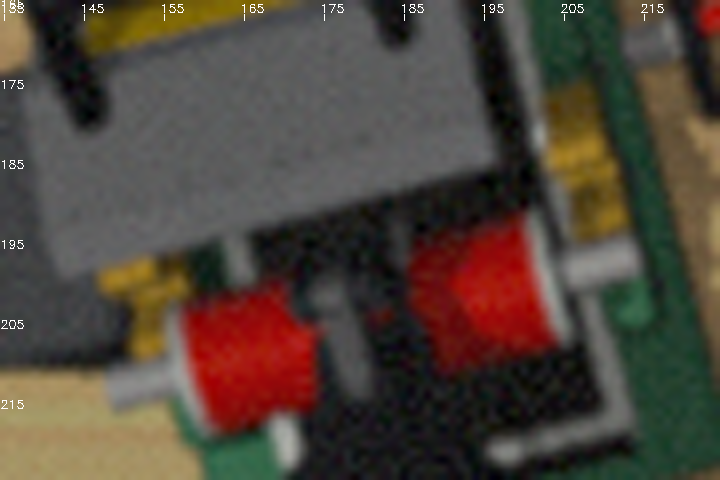

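View pics/a2s2.png

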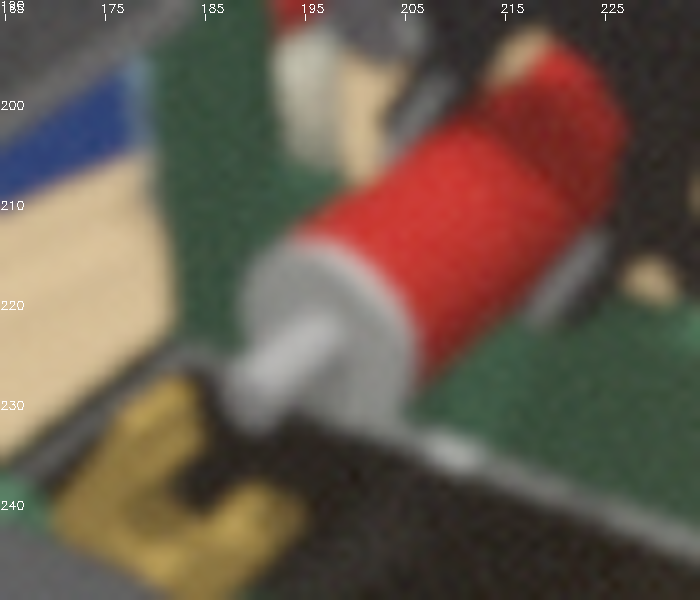

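```bash
python3 - <<'E'
from h import *
import pickle
T,S=pickle.load(open("a2.pkl","rb"))
def pr(n,p,z):
    X=plane(T,*p,z); print(n,X.round(4),"x_s %.4f y_s %.4f"%((X-O)@XS,(X-O)@YS))
pr("axL",(147.8,212.3),.180);pr("axR",(213.4,195.9),.180)
pr("sadL out",(151.5,211),.135);pr("sadL in",(158.3,209.5),.135);pr("sadR in",(206.5,197.2),.135);pr("sadR out",(213,195.4),.135)
X,e=tri(T,(147.8,212.3),S,(189.5,229.5)); print(X,e,(X-O)@XS,(X-O)@YS,X[2]-O[2])
E
```

```text
axL [0.4889 0.1794 0.18  ] x_s -0.0359 y_s 0.0847
axR [0.5304 0.0141 0.18  ] x_s -0.0374 y_s -0.0857
sadL out [0.4928 0.1813 0.135 ] x_s -0.0317 y_s 0.0855
sadL in [0.4967 0.1634 0.135 ] x_s -0.0324 y_s 0.0672
sadR in [0.5294 0.0361 0.135 ] x_s -0.0328 y_s -0.0642
sadR out [0.5342 0.0188 0.135 ] x_s -0.0325 y_s -0.0821
[0.48782492 0.17905729 0.17611163] 3.416129014324022 -0.03703937740671473 0.08462644101140179 0.05111163307402539
```

Request:
{"fn": "drive_tool", "kwargs": {"travel": [[0.5, 0.3, -0.8], [1.1, 0.5, -1.6], [1.6, 0.6, -2.5], [1.9, 0.7, -2.9], [2.2, 0.8, -3.3], [2.4, 0.8, -3.7], [2.4, 0.8, -3.7]], "dr": [[0, 0, 0], [0, 0, 0], [0, 0, 0], [0, 0, 0], [0, 0, 0], [0, 0, 0], [0, 0, 0]], "jaw": [3.5, 3.5, 3.5, 3.5, 3.5, 3.5, 3.5]}}

```text
clock: 6.3
tool_pos: [0.5305, 0.0993, 0.1455]
tcp_rot: [[0.793, 0.554, -0.254], [0.208, 0.146, 0.967], [0.573, -0.82, 0.001]]
force: [-1.6, 0.7, -4.7]
finger_gap: 0.499
```

```bash
python3 look.py a3
```

```text
6.4 [0.5304 0.0993 0.1459] [-1.1  0.7 -6. ] 0.49783138582337794 [-0.06  0.11  2.22  0.68  0.29 -0.92] 
 [[ 0.793  0.554 -0.254]
 [ 0.208  0.146  0.967]
 [ 0.573 -0.819  0.   ]]
```

View pics/a3t.png

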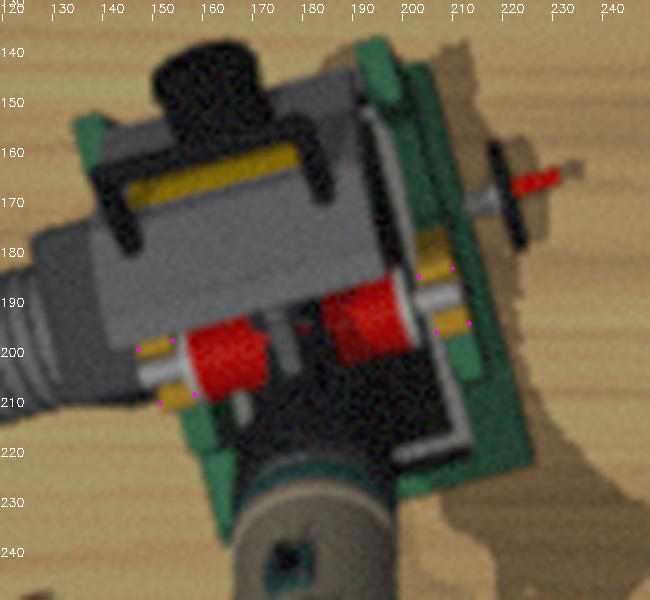

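View pics/a3s.png

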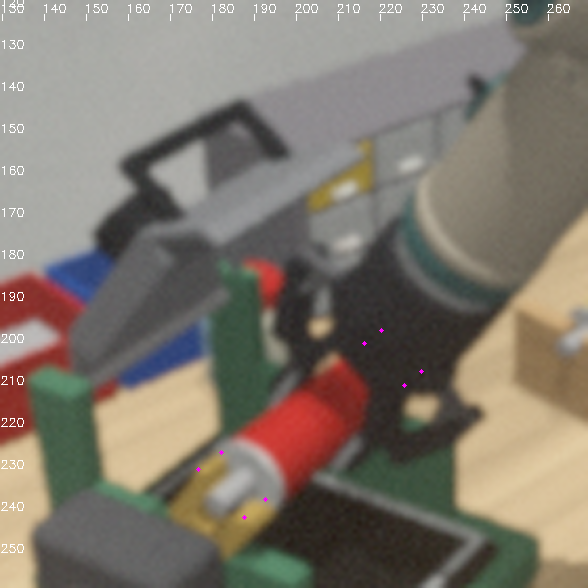

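The axle now lies between the prongs at both saddles: top view (152,204) left and (207,189) right. I continue slowly and watch the force.

Request:
{"fn": "drive_tool", "kwargs": {"travel": [[0.2, 0.05, -0.3], [0.4, 0.1, -0.6], [0.6, 0.15, -0.8], [0.7, 0.2, -1.0], [0.8, 0.2, -1.2], [0.8, 0.2, -1.2]], "dr": [[0, 0, 0], [0, 0, 0], [0, 0, 0], [0, 0, 0], [0, 0, 0], [0, 0, 0]], "jaw": [3.5, 3.5, 3.5, 3.5, 3.5, 3.5]}}

```text
clock: 7.0
tool_pos: [0.5386, 0.1012, 0.1336]
tcp_rot: [[0.793, 0.554, -0.254], [0.208, 0.146, 0.967], [0.573, -0.82, 0.0]]
force: [-4.0, -0.9, -5.7]
finger_gap: 0.497
```

Request:
{"fn": "drive_tool", "kwargs": {"travel": [[0.1, 0.0, -0.2], [0.2, 0.05, -0.3], [0.25, 0.05, -0.45], [0.25, 0.05, -0.45]], "dr": [[0, 0, 0], [0, 0, 0], [0, 0, 0], [0, 0, 0]], "jaw": [3.5, 3.5, 3.5, 3.5]}}

```text
clock: 7.4
tool_pos: [0.5415, 0.1015, 0.1295]
tcp_rot: [[0.792, 0.555, -0.253], [0.207, 0.145, 0.967], [0.574, -0.819, -0.0]]
force: [-5.0, -1.1, -5.5]
finger_gap: 0.497
```

Request:
{"fn": "drive_tool", "kwargs": {"travel": [[0.05, 0.0, -0.1], [0.1, 0.0, -0.2], [0.15, 0.05, -0.3], [0.15, 0.05, -0.3]], "dr": [[0, 0, 0], [0, 0, 0], [0, 0, 0], [0, 0, 0]], "jaw": [3.5, 3.5, 3.5, 3.5]}}

```text
clock: 7.8
tool_pos: [0.5419, 0.1016, 0.1289]
tcp_rot: [[0.79, 0.558, -0.253], [0.208, 0.144, 0.968], [0.577, -0.817, -0.002]]
force: [-25.4, -9.1, 20.7]
finger_gap: 0.498
```

```bash
python3 look.py a4
```

```text
7.9 [0.5419 0.1016 0.1289] [-25.   -9.   20.4] 0.4937578161335622 [-0.05  0.16  2.22  0.82  0.24 -1.06] 
 [[ 0.79   0.558 -0.253]
 [ 0.208  0.144  0.968]
 [ 0.577 -0.817 -0.002]]
```

View pics/a4s.png

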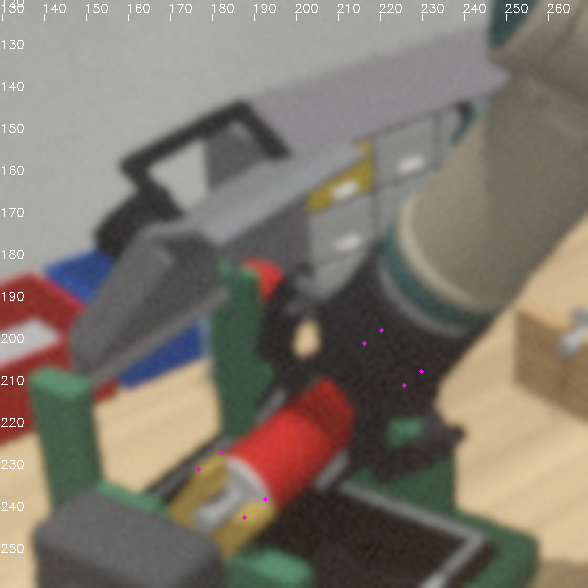

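Contact along the slot direction gives about 35 N, so it has likely bottomed. I back off 3 mm to relieve the force and check both ends.

Request:
{"fn": "drive_tool", "kwargs": {"travel": [[-0.1, 0, 0.2], [-0.1, 0, 0.2]], "dr": [[0, 0, 0], [0, 0, 0]], "jaw": [3.5, 3.5]}}

```text
clock: 8.1
tool_pos: [0.5417, 0.1016, 0.1293]
tcp_rot: [[0.792, 0.556, -0.253], [0.208, 0.144, 0.968], [0.575, -0.818, -0.001]]
force: [-5.0, -3.3, -4.6]
finger_gap: 0.501
```

```bash
python3 look.py a5;  python3 - <<'E'
from h import *
import pickle
T,S=pickle.load(open("a5.pkl","rb"))
P=[sad(0,y,0) for y in(-.086,.086)]+[sad(x,y,.027) for x in(-.0175,.0175) for y in(-.084,-.066,.066,.084)]
lab(T["img"],135,165,90,60,8,"pics/a5t2.png",[proj(T,p) for p in P]);lab(S["img"],165,200,70,55,10,"pics/a5s2.png",[proj(S,p) for p in P])
E
```

```text
8.2 [0.5418 0.1016 0.1292] [-9.3 -4.4  0.3] 0.4939370999764257 [-0.05  0.16  2.22  0.8   0.24 -1.04] 
 [[ 0.792  0.556 -0.253]
 [ 0.208  0.144  0.968]
 [ 0.575 -0.818 -0.001]]
```

View pics/a5t2.png

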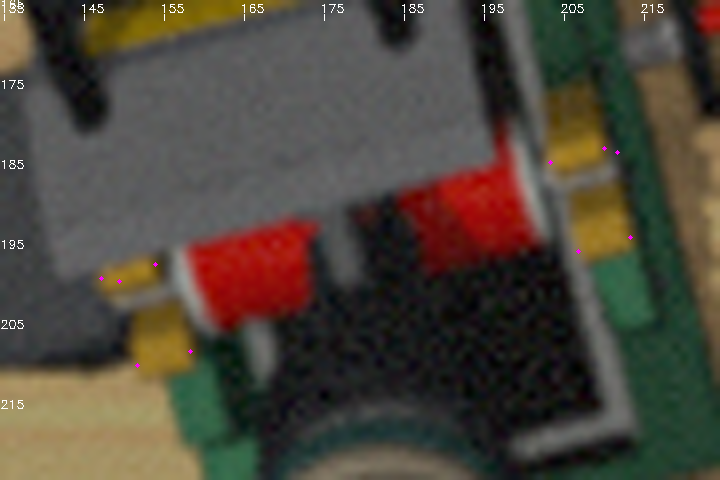

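View pics/a5s2.png

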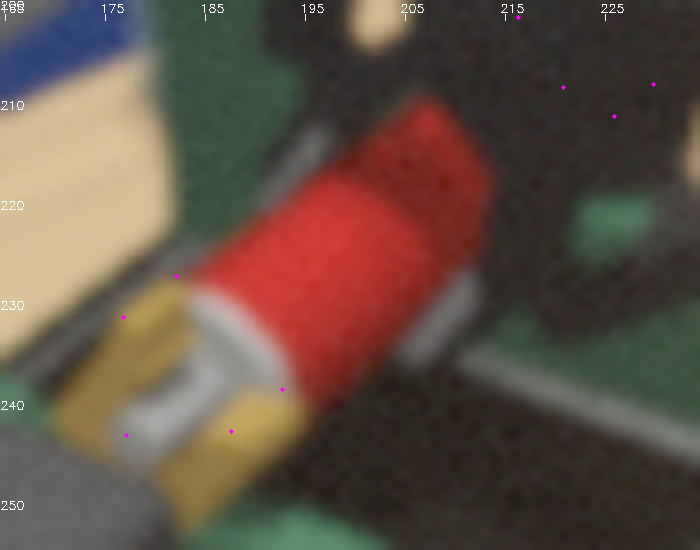

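Axle is at the bottom of the slot in the side view (181,239), and the slot lines look alike at both saddles. I release slowly.

Request:
{"fn": "drive_tool", "kwargs": {"travel": [[0, 0, 0], [0, 0, 0], [0, 0, 0], [0, 0, 0], [0, 0, 0]], "dr": [[0, 0, 0], [0, 0, 0], [0, 0, 0], [0, 0, 0], [0, 0, 0]], "jaw": [4.4, 4.8, 5.3, 5.8, 6.2], "force": 20}}

```text
clock: 8.7
tool_pos: [0.5438, 0.1018, 0.1303]
tcp_rot: [[0.79, 0.559, -0.252], [0.207, 0.144, 0.968], [0.577, -0.817, -0.001]]
force: [0.4, 0.6, -0.3]
finger_gap: 0.728
```

```bash
python3 look.py a6;  python3 - <<'E'
from h import *
import pickle
T,S=pickle.load(open("a6.pkl","rb"))
lab(T["img"],135,165,90,60,8,"pics/a6t2.png");lab(S["img"],165,200,70,55,10,"pics/a6s2.png")
for p in ("a5","a6"):
    T,S=pickle.load(open(p+".pkl","rb"))
    for f,(x0,y0,x1,y1) in((T,(150,170,210,215)),(S,(175,205,220,245))):
        m,l,b=blobs(f["img"][y0:y1,x0:x1],(0,140,60),(6,255,255)); print(p,b)
E
```

```text
8.8 [0.5431 0.102  0.1297] [ 0.7  0.5 -0.7] 0.7274445193874012 [-0.05  0.16  2.22  0.8   0.24 -1.04] 
 [[ 0.791  0.557 -0.253]
 [ 0.207  0.145  0.968]
 [ 0.576 -0.818 -0.001]]
a5 [(1, [35, 11, 17, 18, 134], [43.7, 21.1]), (2, [9, 23, 16, 13, 139], [16.3, 28.7])]
a5 [(1, [10, 5, 29, 31, 462], [25.8, 19.3])]
a6 [(2, [36, 16, 17, 13, 128], [44.0, 22.3]), (3, [9, 23, 15, 14, 144], [16.2, 29.5])]
a6 [(1, [11, 7, 29, 31, 455], [27.1, 20.8])]
```

View pics/a6t2.png

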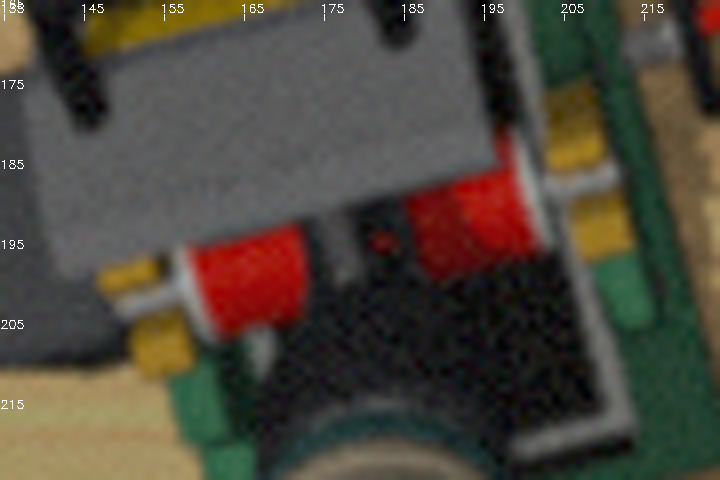

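View pics/a6s2.png

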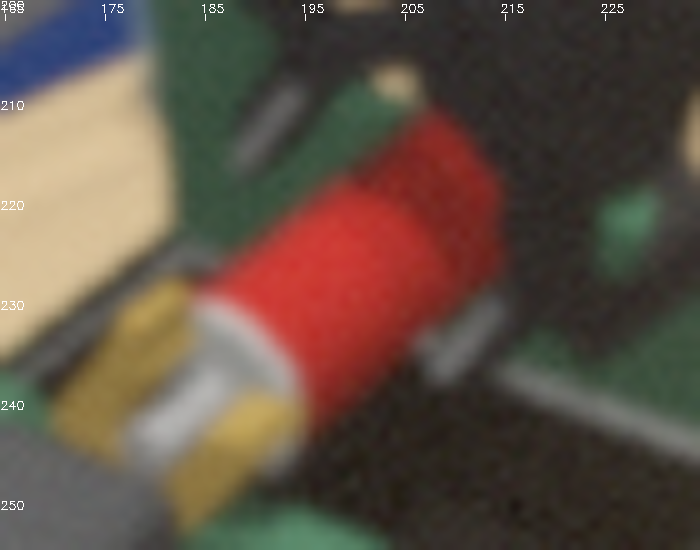

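Request:
{"fn": "drive_tool", "kwargs": {"travel": [[-0.3, -0.1, 0.4], [-0.8, -0.2, 1.2], [-1.7, -0.4, 2.5], [-2.8, -0.7, 4.1], [-3.9, -1.0, 5.7], [-5, -1.3, 7.4], [-6.1, -1.6, 9], [-7.2, -1.9, 10.6], [-8.3, -2.2, 12.3], [-8.3, -2.2, 12.3]], "dr": [[0, 0, 0], [0, 0, 0], [0, 0, 0], [0, 0, 0], [0, 0, 0], [0, 0, 0], [0, 0, 0], [0, 0, 0], [0, 0, 0], [0, 0, 0]], "jaw": [6.2, 6.2, 6.2, 6.2, 6.2, 6.2, 6.2, 6.2, 6.2, 6.2]}}

```text
clock: 9.8
tool_pos: [0.4593, 0.0796, 0.2546]
tcp_rot: [[0.789, 0.56, -0.252], [0.207, 0.144, 0.968], [0.578, -0.816, -0.003]]
force: [0.5, 0.3, 0.3]
finger_gap: 0.725
```

```bash
python3 look.py a7;  python3 - <<'E'
from h import *
import pickle
T,S=pickle.load(open("a7.pkl","rb"))
P=[sad(-.0015,y,d) for y in(-.086,.086) for d in (0,.01)]
lab(T["img"],135,165,90,60,8,"pics/a7t2.png",[proj(T,p) for p in P]);lab(S["img"],165,190,70,60,10,"pics/a7s2.png",[proj(S,p) for p in P])
E
```

```text
9.9 [0.459  0.0799 0.2521] [ 0.6 -0.1  0.4] 0.7253775650164022 [-0.15 -0.16  2.14  0.4   0.62 -0.67] 
 [[ 0.791  0.557 -0.253]
 [ 0.207  0.145  0.968]
 [ 0.575 -0.818 -0.001]]
```

View pics/a7t2.png

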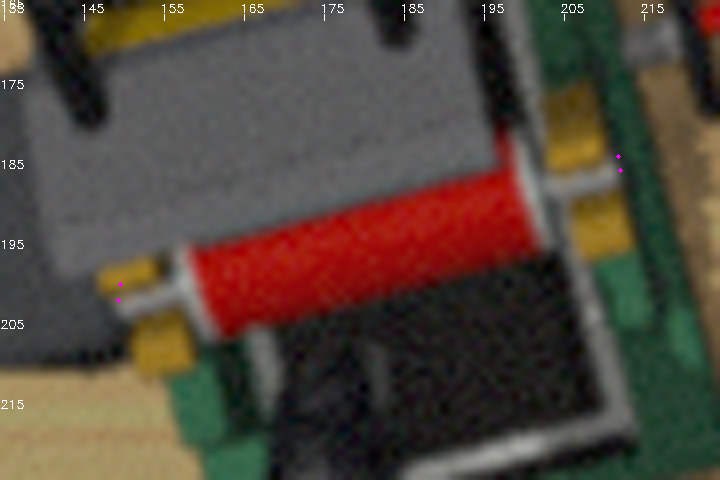

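View pics/a7s2.png

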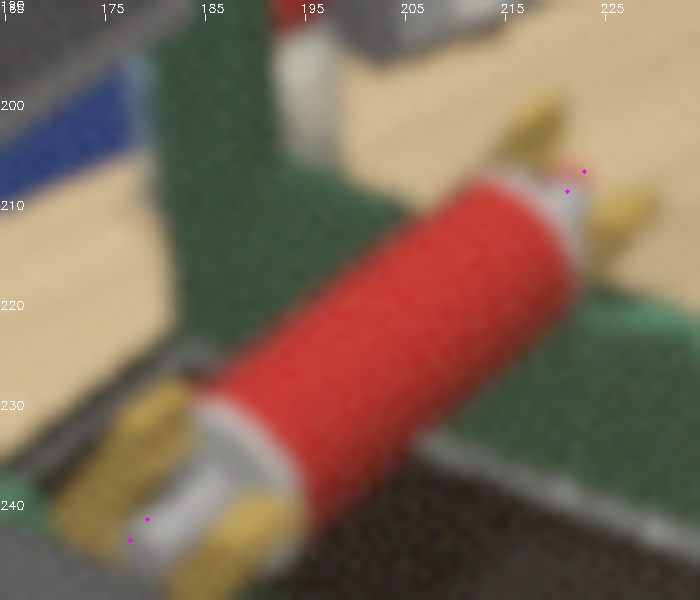

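View pics/a7s.png

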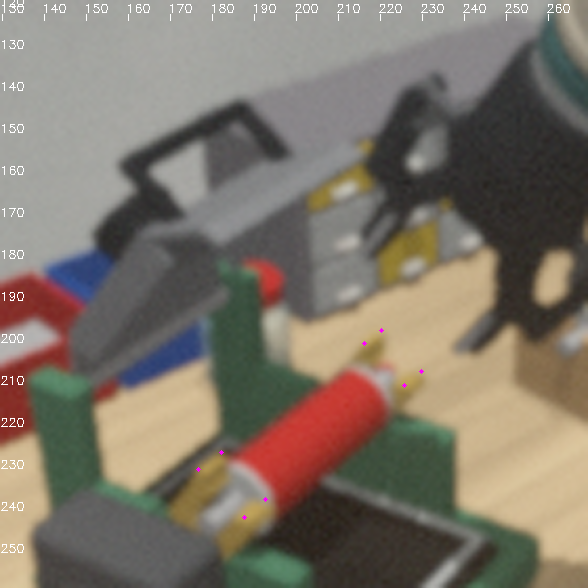

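Both axle ends lie deep between the prongs, at (180,243) and (221,210) in the side view. When the drum bottomed, the TCP height put the axle at about 0.126 m against the 0.125 m given. Next I plan the hood push along its arc.

```bash
python3 - <<'E'
from h import *
import pickle
T,S=pickle.load(open("a7.pkl","rb"))
for e in ((( 139.5,164),(158.5,158.5)),):
    pass
for th in(.85,.9,.95):
    print(th,[proj(f,hood(.14,.055,th)).round(1).tolist() for f in(T,S)])
X,e=tri(T,(158.5,158.5),S,(172,151)); print("bar mid",X,e,"rel hinge",((X-O)@XS-.11,X[2]-.16), "ang",np.arctan2(X[2]-.16,.11-(X-O)@XS)-np.arctan2(.055,.14))
c,s=np.cos(.6109),np.sin(.6109); tx=XS*c+ZS*s; ty=XS*s-ZS*c
C=np.array([.459,.080,.2515])
def tcp(th,off,ah=.010): return hood(.14,.055,th)+tx*off-ty*ah
print("pre",((tcp(.9,.045)-ty*.11)-C)*100, "in",(tcp(.9,.045)-C)*100)
a=tcp(.9,.045)
for th in np.arange(.9,-.06,-.1): print(round(th,2),((tcp(th,.0205)-a)*100).round(2))
lab(T["img"],125,125,80,70,8,"pics/ht.png");lab(S["img"],140,135,70,55,10,"pics/hs.png")
E
```

```text
0.85 [[160.8, 160.7], [175.3, 152.4]]
0.9 [[159.7, 157.4], [172.8, 150.8]]
0.95 [[158.7, 154.1], [170.3, 149.3]]
bar mid [0.60667301 0.12606332 0.3048173 ] 1.0770133082936664 rel hinge (np.float64(-0.0453871448936434), np.float64(0.14481729795223977)) ang 0.892749297717047
pre [11.89852766  3.5092021  17.64623892] in [18.00443772  5.09967254  8.63578577]
0.9 [-1.94 -0.51 -1.41]
0.8 [-3.31 -0.86 -1.92]
0.7 [-4.62 -1.2  -2.57]
0.6 [-5.87 -1.53 -3.35]
0.5 [-7.03 -1.83 -4.25]
0.4 [-8.1  -2.11 -5.27]
0.3 [-9.06 -2.36 -6.4 ]
0.2 [-9.91 -2.58 -7.62]
0.1 [-10.64  -2.77  -8.92]
0.0 [-11.24  -2.93 -10.29]
```

View pics/ht.png

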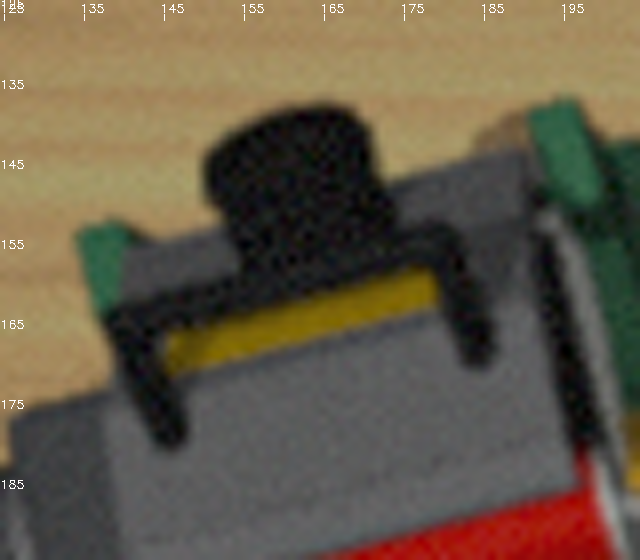

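View pics/hs.png

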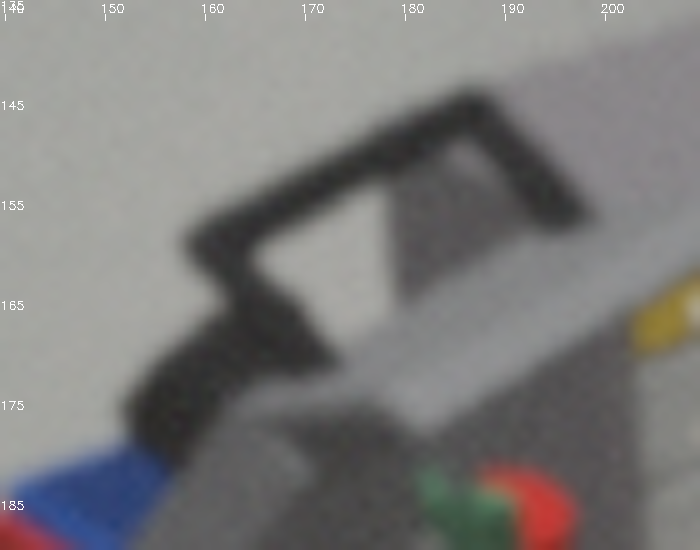

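```bash
python3 - <<'E'
from h import *
import pickle
T,S=pickle.load(open("a7.pkl","rb"))
for p,q in(((151.5,147),(153,175)),((161,139),(160,167)),((161,143),(157,171))):
    X,e=tri(T,p,S,q); v=np.array([.11-(X-O)@XS,X[2]-.16]); th=.893
    r=np.hypot(*v);g=np.arctan2(v[1],v[0])-th
    print(X.round(3),round(e,1),"shut a,b",r*np.cos(g),r*np.sin(g),"y",(X-O)@YS)
E
```

```text
[0.645 0.159 0.241] 3.7 shut a,b 0.06282304596825836 0.050744536536212734 y 0.025496275819311694
[0.661 0.132 0.248] 2.5 shut a,b 0.06294106169287716 0.062032072750150574 y -0.004141496115154059
[0.657 0.139 0.24 ] 8.1 shut a,b 0.058257683169076833 0.05460218106895674 y 0.002924678066438828
```

Request:
{"fn": "drive_tool", "kwargs": {"travel": [[0, 0, 3], [0, 0, 7], [0, 0, 11], [0.5, 0, 15], [2.5, 0.5, 17.6], [5.5, 1.5, 17.6], [8.5, 2.5, 17.6], [11.9, 3.5, 17.6], [11.9, 3.5, 17.6]], "dr": [[0, 0, 0], [0, 0, 0], [0, 0, 0], [0, 0, 0], [0, 0, 0], [0, 0, 0], [0, 0, 0], [0, 0, 0], [0, 0, 0]], "jaw": [3, 1, 0, 0, 0, 0, 0, 0, 0]}}

```text
clock: 10.8
tool_pos: [0.5818, 0.1162, 0.4248]
tcp_rot: [[0.794, 0.553, -0.254], [0.208, 0.146, 0.967], [0.572, -0.821, 0.001]]
force: [-0.5, 0.7, -0.5]
finger_gap: 0.002
```

```bash
python3 look.py b1
```

```text
10.9 [0.5785 0.1156 0.425 ] [-0.4 -1.  -0.2] 0.004252903627049331 [-0.01 -0.05  1.62  0.18  1.   -0.32] 
 [[ 0.795  0.551 -0.254]
 [ 0.208  0.146  0.967]
 [ 0.57  -0.821  0.001]]
```

View pics/b1s.png

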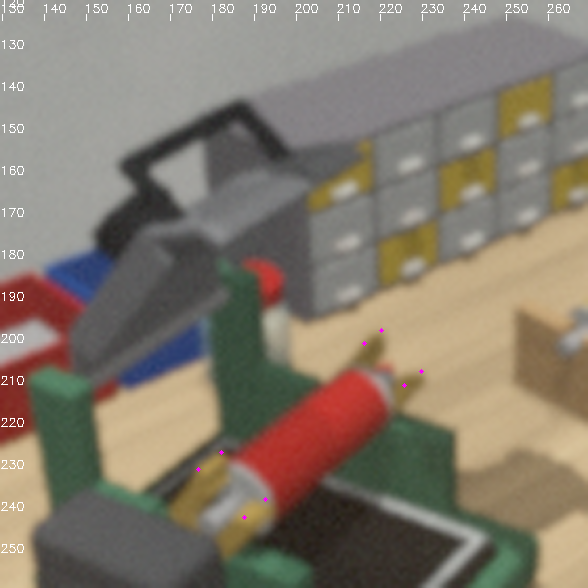

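Nothing is disturbed, and the drum lies home at (215,215)–(180,243). I go in behind the bar.

Request:
{"fn": "drive_tool", "kwargs": {"travel": [[1.2, 0.3, -1.8], [2.4, 0.6, -3.6], [3.6, 0.9, -5.4], [4.9, 1.3, -7.2], [6.1, 1.6, -9], [6.1, 1.6, -9]], "dr": [[0, 0, 0], [0, 0, 0], [0, 0, 0], [0, 0, 0], [0, 0, 0], [0, 0, 0]], "jaw": [0, 0, 0, 0, 0, 0]}}

```text
clock: 11.5
tool_pos: [0.6375, 0.1309, 0.3335]
tcp_rot: [[0.796, 0.549, -0.253], [0.208, 0.145, 0.967], [0.568, -0.823, 0.002]]
force: [-0.2, -0.2, -0.3]
finger_gap: -0.001
```

```bash
python3 - <<'E'
from h import *
T=arm.grab_frame("top");S=arm.grab_frame("side")
lab(T["img"],110,90,140,130,4.5,"pics/b2t.png");lab(S["img"],130,70,140,140,4.2,"pics/b2s.png")
s=arm.read_state(); print(s["tool_pos"],s["force"])
E
```

```text
[0.63826713 0.13087245 0.33744656] [ 0.03741918 -0.20677116 -0.17878302]
```

View pics/b2t.png

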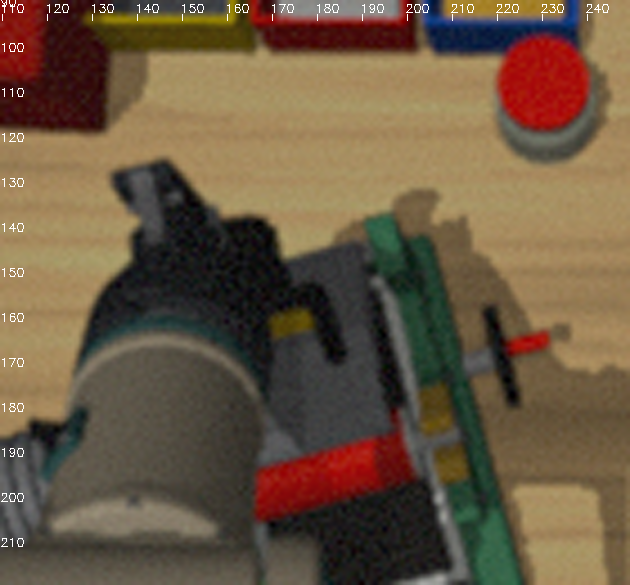

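View pics/b2s.png

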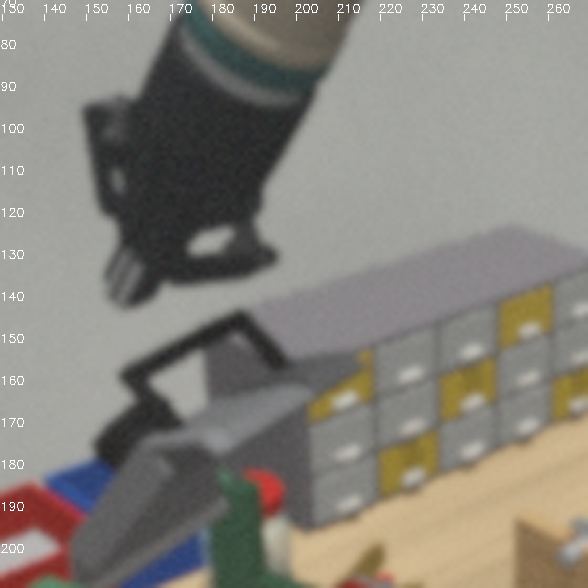

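Request:
{"fn": "drive_tool", "kwargs": {"travel": [[-1, -0.25, -0.7], [-1.9, -0.5, -1.4], [-2.6, -0.7, -1.65], [-3.3, -0.85, -1.9], [-3.95, -1.0, -2.25], [-4.6, -1.2, -2.6], [-4.6, -1.2, -2.6]], "dr": [[0, 0, 0], [0, 0, 0], [0, 0, 0], [0, 0, 0], [0, 0, 0], [0, 0, 0], [0, 0, 0]], "jaw": [0, 0, 0, 0, 0, 0, 0]}}

```text
clock: 12.3
tool_pos: [0.5932, 0.1189, 0.3143]
tcp_rot: [[0.789, 0.56, -0.253], [0.207, 0.145, 0.968], [0.578, -0.816, -0.001]]
force: [-0.3, 0.4, 4.4]
finger_gap: -0.002
```

```bash
cat > look2.py <<'E'
from h import *
import sys
n=sys.argv[1]
T=arm.grab_frame("top");S=arm.grab_frame("side")
lab(T["img"],110,110,140,130,4.5,f"pics/{n}t.png");lab(S["img"],130,100,140,140,4.2,f"pics/{n}s.png")
s=arm.read_state(); print(s["clock"],s["tool_pos"],s["force"],s["q"].round(2))
E
python3 look2.py b3
```

```text
12.4 [0.59355918 0.11898102 0.31408066] [-1.3842287   0.480829    5.73260812] [-0.    0.02  1.82  0.23  0.71 -0.38]
```

View pics/b3s.png

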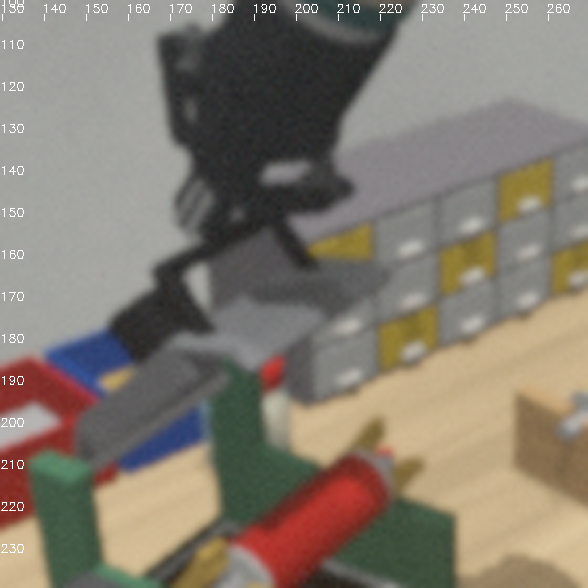

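```bash
python3 - <<'E'
from h import *
S=arm.grab_frame("side");T=arm.grab_frame("top")
s=arm.read_state();p=s["tool_pos"];R=s["tcp_rot"]
tip=p+R[:,1]*.019
ends=[]
for th in(.65,.7,.75,.8):
    b=hood(.14,.055,th); d=R.T@(b-p); print(th,[proj(S,b+YS*y).round(1).tolist() for y in(.045,0,-.045)],"bar in tool frame mm",(d*1000).round(1))
lab(S["img"],145,120,70,60,10,"pics/b3z.png",[proj(S,tip)]+[proj(S,hood(.14,.055,.75)+YS*y) for y in(.045,-.045)])
E
```

```text
0.65 [[171.6, 167.8], [185.1, 160.4], [197.5, 153.5]] bar in tool frame mm [-29.8  10.    0.2]
0.7 [[169.1, 165.6], [182.7, 158.2], [195.2, 151.4]] bar in tool frame mm [-22.3  10.7   0.2]
0.75 [[166.6, 163.4], [180.3, 156.1], [192.9, 149.4]] bar in tool frame mm [-14.9  11.8   0.2]
0.8 [[164.0, 161.4], [177.8, 154.2], [190.5, 147.6]] bar in tool frame mm [-7.5 13.2  0.2]
```

View pics/b3z.png

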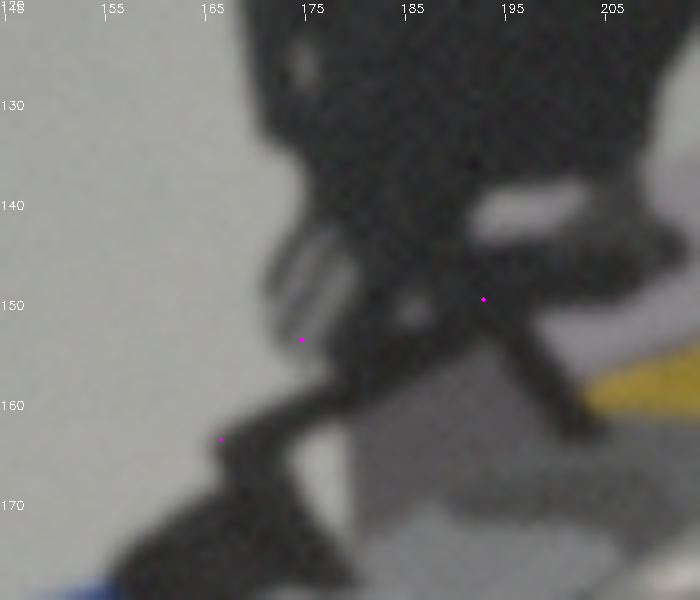

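Hood has moved to about 0.74 rad, with the contact at the very fingertip. I re-seat the finger 12 mm deeper behind the bar, then keep pushing along the arc.

Request:
{"fn": "drive_tool", "kwargs": {"travel": [[0.6, 0.15, 0.4], [1.2, 0.3, 0.9], [1.5, 0.4, 0.4], [1.9, 0.5, -0.1], [1.3, 0.3, -0.55], [0.7, 0.2, -1.0], [0.7, 0.2, -1.0]], "dr": [[0, 0, 0], [0, 0, 0], [0, 0, 0], [0, 0, 0], [0, 0, 0], [0, 0, 0], [0, 0, 0]], "jaw": [0, 0, 0, 0, 0, 0, 0]}}

```text
clock: 13.2
tool_pos: [0.5988, 0.1209, 0.3007]
tcp_rot: [[0.793, 0.554, -0.253], [0.207, 0.145, 0.967], [0.573, -0.82, 0.0]]
force: [0.6, -0.4, -0.7]
finger_gap: -0.001
```

```bash
cat > hd.py <<'E'
from h import *
import sys
S=arm.grab_frame("side");T=arm.grab_frame("top")
s=arm.read_state();p=s["tool_pos"];R=s["tcp_rot"]; print(p,s["force"],"F tool",(R.T@s["force"]).round(1),s["q"].round(2))
th=float(sys.argv[2]); b=hood(.14,.055,th); print("bar in tool mm",(R.T@(b-p)*1000).round(1))
P=[proj(S,p+R[:,1]*.019)]+[proj(S,hood(.14,.055,th)+YS*y) for y in(.045,-.045)]
lab(S["img"],145,int(sys.argv[3]),75,60,10,f"pics/{sys.argv[1]}.png",P)
lab(T["img"],110,110,140,130,4.5,f"pics/{sys.argv[1]}t.png")
E
python3 hd.py b4 .74 120
```

```text
[0.59929605 0.1210655  0.30142242] [0.09212125 0.312639   0.03229256] F tool [0.2 0.1 0.3] [ 0.    0.04  1.83  0.23  0.69 -0.38]
bar in tool mm [-13.9  -1.9  -0.4]
```

View pics/b4.png

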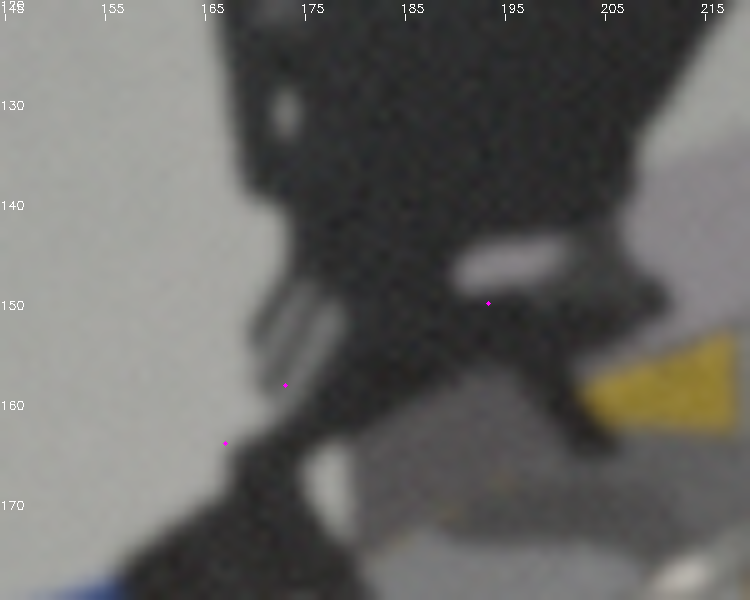

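Request:
{"fn": "drive_tool", "kwargs": {"travel": [[-0.6, -0.15, -0.4], [-1.25, -0.35, -0.8], [-1.85, -0.5, -1.2], [-2.4, -0.65, -1.7], [-3.0, -0.8, -2.2], [-3.5, -0.9, -2.7], [-3.5, -0.9, -2.7]], "dr": [[0, 0, 0], [0, 0, 0], [0, 0, 0], [0, 0, 0], [0, 0, 0], [0, 0, 0], [0, 0, 0]], "jaw": [0, 0, 0, 0, 0, 0, 0]}}

```text
clock: 14.0
tool_pos: [0.5631, 0.112, 0.2728]
tcp_rot: [[0.794, 0.552, -0.253], [0.207, 0.145, 0.967], [0.571, -0.821, 0.001]]
force: [0.1, -0.3, 0.0]
finger_gap: -0.003
```

```bash
python3 hd.py b5 .4 130
```

```text
[0.56399371 0.11213881 0.27356764] [ 0.29268577  0.1051951  -0.22541914] F tool [0.1 0.4 0. ] [-0.02  0.    1.94  0.27  0.63 -0.45]
bar in tool mm [-19.   -3.   -0.7]
```

View pics/b5.png

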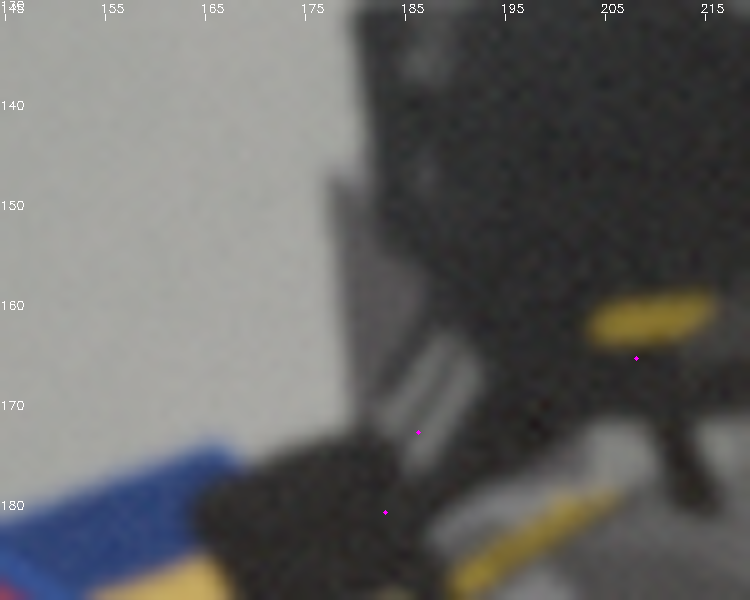

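Request:
{"fn": "drive_tool", "kwargs": {"travel": [[-0.5, -0.15, -0.55], [-1.0, -0.25, -1.15], [-1.4, -0.35, -1.75], [-1.8, -0.45, -2.35], [-2.2, -0.55, -3.0], [-2.55, -0.65, -3.65], [-2.85, -0.75, -4.3], [-2.85, -0.75, -4.3]], "dr": [[0, 0, 0], [0, 0, 0], [0, 0, 0], [0, 0, 0], [0, 0, 0], [0, 0, 0], [0, 0, 0], [0, 0, 0]], "jaw": [0, 0, 0, 0, 0, 0, 0, 0]}}

```text
clock: 14.9
tool_pos: [0.5351, 0.1046, 0.23]
tcp_rot: [[0.794, 0.553, -0.253], [0.207, 0.145, 0.967], [0.571, -0.821, 0.001]]
force: [0.8, 0.1, 0.3]
finger_gap: -0.0
```

```bash
python3 hd.py b6 .05 150; python3 look2.py b6l
```

```text
[0.5358665  0.10462822 0.2309435 ] [-0.25743278 -0.94173018  0.15167124] F tool [-0.3 -0.4 -0.8] [-0.04 -0.    2.06  0.35  0.52 -0.56]
bar in tool mm [-19.7  -2.8  -0.5]
15.1 [0.53637097 0.10462198 0.23157055] [-0.38485582 -0.3390435   0.52504185] [-0.04 -0.    2.06  0.35  0.52 -0.56]
```

View pics/b6ls.png

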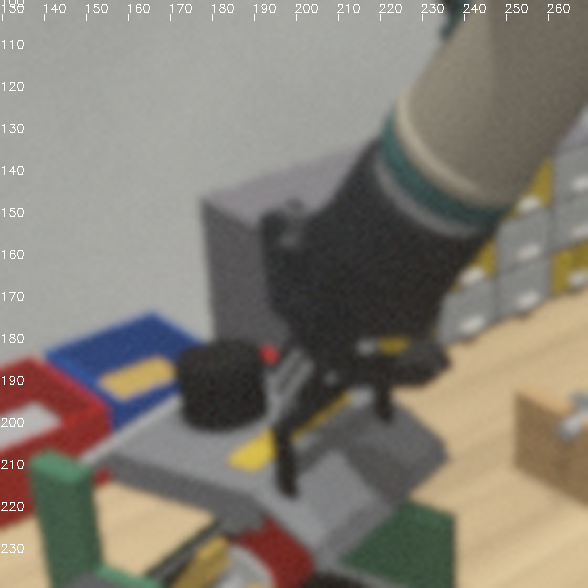

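View pics/b6t.png

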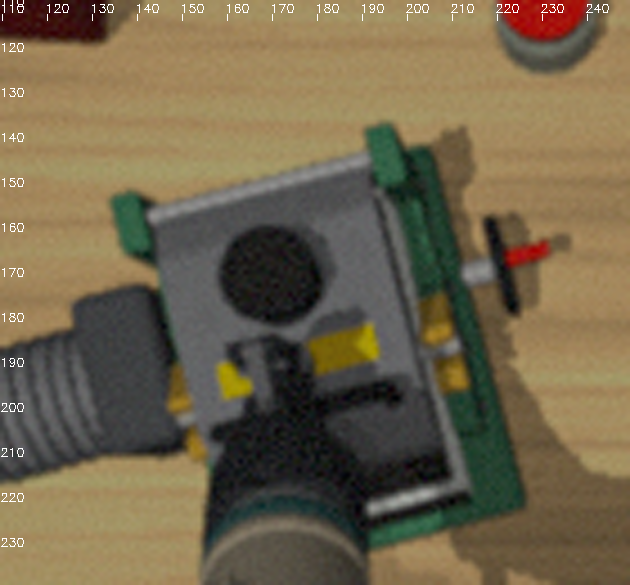

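Request:
{"fn": "drive_tool", "kwargs": {"travel": [[-0.15, -0.05, -0.4], [-0.3, -0.1, -0.8], [-0.4, -0.1, -1.1], [-0.4, -0.1, -1.1]], "dr": [[0, 0, 0], [0, 0, 0], [0, 0, 0], [0, 0, 0]], "jaw": [0, 0, 0, 0]}}

```text
clock: 15.5
tool_pos: [0.5323, 0.1035, 0.2203]
tcp_rot: [[0.792, 0.555, -0.253], [0.207, 0.145, 0.967], [0.574, -0.819, -0.0]]
force: [0.4, 0.5, 0.6]
finger_gap: 0.001
```

Request:
{"fn": "drive_tool", "kwargs": {"travel": [[-0.1, 0, -0.3], [-0.2, -0.05, -0.6], [-0.2, -0.05, -0.6]], "dr": [[0, 0, 0], [0, 0, 0], [0, 0, 0]], "jaw": [0, 0, 0]}}

```text
clock: 15.8
tool_pos: [0.5338, 0.1031, 0.2182]
tcp_rot: [[0.787, 0.563, -0.251], [0.205, 0.145, 0.968], [0.581, -0.814, -0.001]]
force: [3.8, 2.7, 5.7]
finger_gap: -0.005
```

```bash
python3 hd.py b7 .0 170; python3 look2.py b7l
```

```text
[0.53381795 0.10307345 0.21825695] [4.18025705 3.38988925 6.40321391] F tool [ 7.7 -2.4  2.2] [-0.05  0.01  2.1   0.39  0.47 -0.6 ]
bar in tool mm [-16.8  -8.    0.5]
16.0 [0.53381405 0.10307917 0.21824512] [3.43033652 2.59270231 6.59531427] [-0.05  0.01  2.1   0.39  0.47 -0.6 ]
```

View pics/b7ls.png

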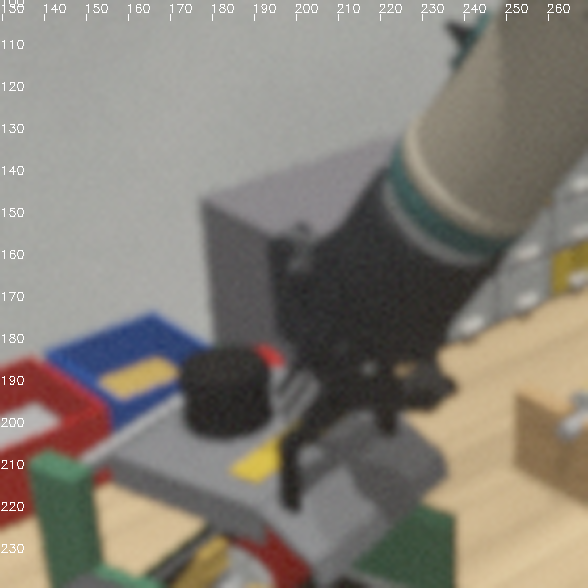

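View pics/b7.png

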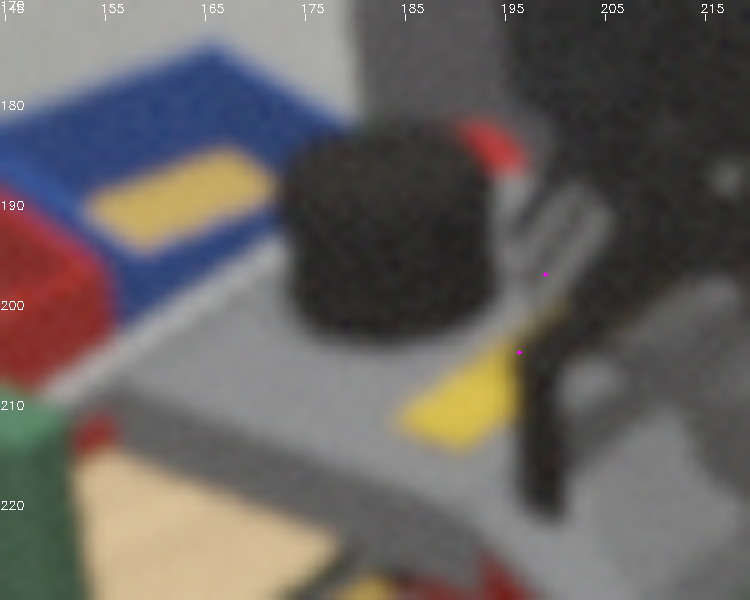

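The bar's left end is at about (198,204) against (196.5,204.5) predicted for shut, and the force is rising. I press a little more to confirm the stop.

Request:
{"fn": "drive_tool", "kwargs": {"travel": [[-0.15, 0, -0.3], [-0.3, -0.05, -0.6], [-0.3, -0.05, -0.6]], "dr": [[0, 0, 0], [0, 0, 0], [0, 0, 0]], "jaw": [0, 0, 0]}}

```text
clock: 16.3
tool_pos: [0.535, 0.1025, 0.2168]
tcp_rot: [[0.781, 0.572, -0.249], [0.203, 0.144, 0.968], [0.59, -0.807, -0.003]]
force: [7.8, 5.0, 14.8]
finger_gap: 0.001
```

Request:
{"fn": "drive_tool", "kwargs": {"travel": [[0.3, 0.05, 0.6], [0.2, 0.05, 1.5], [-0.5, -0.1, 3.2], [-2, -0.5, 6], [-4, -1, 9], [-7, -1.8, 12], [-10, -2.6, 14], [-13, -3.5, 15], [-16, -5, 15], [-16, -5, 15]], "dr": [[0, 0, 0], [0, 0, 0], [0, 0, 0], [0, 0, 0], [0, 0, 0], [0, 0, 0], [0, 0, 0], [0, 0, 0], [0, 0, 0], [0, 0, 0]], "jaw": [0, 0, 0, 0, 0, 0, 0, 0, 0, 0]}}

```text
clock: 17.3
tool_pos: [0.3641, 0.0509, 0.3578]
tcp_rot: [[0.794, 0.555, -0.247], [0.203, 0.141, 0.969], [0.572, -0.82, -0.001]]
force: [0.6, -0.6, -0.5]
finger_gap: 0.001
```

```bash
python3 - <<'E'
from h import *
T=arm.grab_frame("top");S=arm.grab_frame("side")
P=lambda f:[proj(f,hood(.14,.055,th)+YS*y) for y in(.045,-.045) for th in (0,.05)]
lab(T["img"],110,110,140,130,4.5,"pics/c1t.png",P(T));lab(S["img"],130,130,140,140,4.2,"pics/c1s.png",P(S))
lab(S["img"],160,180,75,60,10,"pics/c1z.png",P(S))
cv2.imwrite("pics/c1full.png",T["img"][:,:,::-1])
s=arm.read_state(); print(s["clock"],s["tool_pos"],s["force"])
E
```

```text
17.4 [0.36666335 0.05203572 0.3583169 ] [ 0.06702389 -0.14330322  0.30830508]
```

View pics/c1t.png

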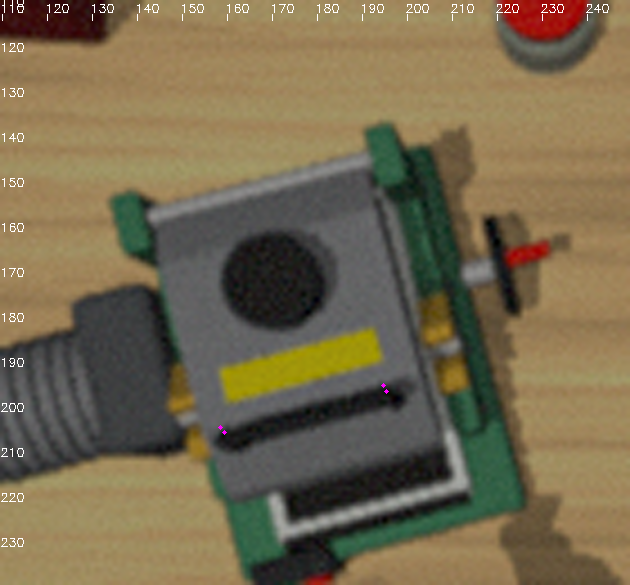

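View pics/c1z.png

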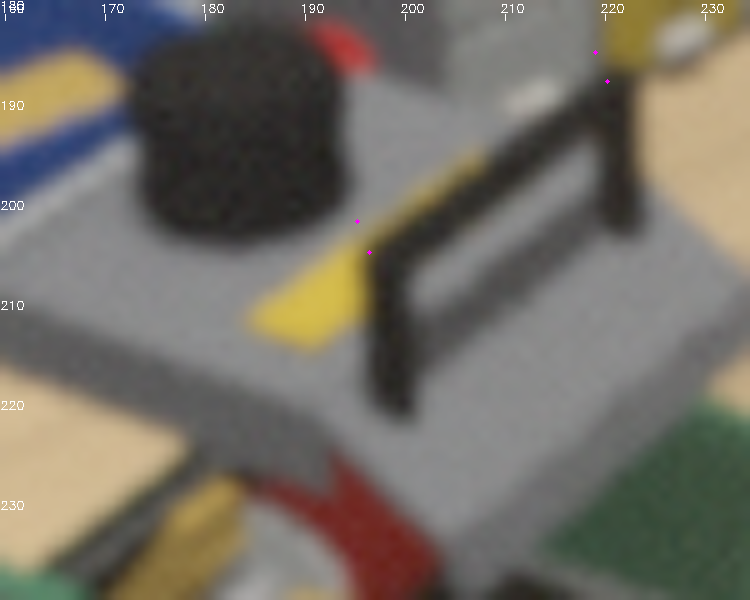

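View pics/c1full.png

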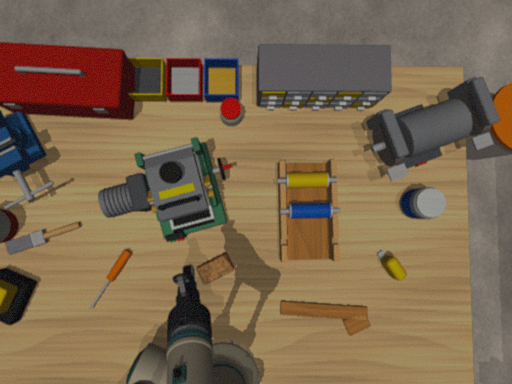

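```bash
python3 - <<'E'
from h import *
T=arm.grab_frame("top");S=arm.grab_frame("side")
lab(T["img"],135,165,85,65,9,"pics/c2t.png")
# bar ends: top (159.5,207),(198,197); side (198.3,203.5),(221,188.5)
for p,q in (((159,207.3),(197.8,204)),((198.3,197.2),(221.3,187.8))):
    X,e=tri(T,p,S,q); print(X.round(4),round(e,1),((X-O)@XS).round(4),((X-O)@YS).round(4))
E
```

```text
[0.5004 0.1423 0.2189] 0.7 -0.0342 0.0459
[0.5268 0.0499 0.2125] 3.9 -0.0318 -0.0502
```

View pics/c2t.png

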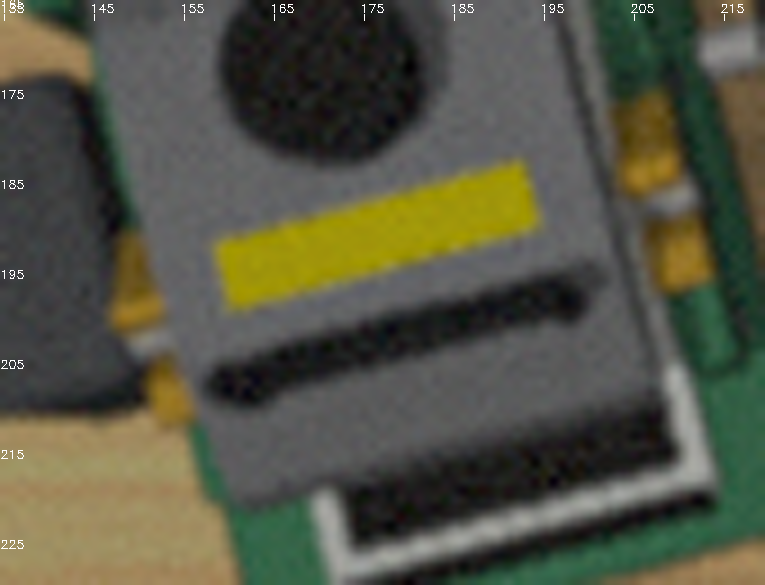

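The bar's mean height is 0.2157 m, against 0.215 m for shut. Both axle ends lie in their slots, and the yellow and blue drums are still in the rack. I hand the job in.

```bash
python3 -c "
from cell import arm
print(arm.job_done())"
```

```text
the job is handed in; nothing more can be done
None
```

I fitted the red drum into the sander's slots, released it, pushed the hood shut and backed the arm clear. I handed in at about 17.5 s of the 58 s.

- **Drum:** it stopped hard at the bottom of the slots, with the arm placing the axle at about 0.126 m against the 0.125 m given. When I opened the jaws it settled by a few millimetres at most, mostly sideways play in the slots. Both axle ends show deep in their slots, lying alike.
- **Hood:** the force rose to about 17 N with almost no movement, so it is against its stop. The handle bar measures 0.216 m high on average against 0.215 m for shut. Its two ends read 0.219 and 0.2125 m, which is within the measuring error.
- **Other drums:** blue and yellow still lie in the rack, and the arm touches nothing.

**Disagreements:**
- The seated axle and the shut handle both appeared about 3 mm further forward than my sander estimate. The shared offset points to that estimate rather than a poor fit.
- One side-view reading put the left axle end up to 5 mm above home, about the accuracy of that reading. The force stop and the arm's height reading contradict it.
- My first push caught the handle only with the fingertip, so I re-seated the finger deeper and carried on.

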